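Fit, gauge and test a street-lamp head

TASK

Finish the street-lamp head on the bench: lay every loose LED bar flat in a bay of its own length in the lamp (long bars in the copper-floored long bays, short bars in the blue-floored short ones), and only then slide the blade of the yellow gauge into the gap under the lamp's black clamp bar until the gauge's shoulder meets the lamp, and lay the gauge back flat in the middle of its green mat. After that run the lamp test: press the tester's keys fully down and let them go, one at a time, blue, then yellow, then green. If anything gets knocked out of place, put it right before you finish, and do not disturb the bottle, the screwdriver or the blue screw bin.

Things in the scene. Friction and masses are not known exactly. Their poses are not given: they have to be found in the camera images.
- lamp: dark grey street-lamp head lying face up, fixed, 176 mm (x) by 340 mm (y, -180 to +160). Origin: underside, at mid-depth; x points away from the robot, y to its left. Four open bays along x, side by side 58 mm apart, 32 mm wide, floor 10 mm above the bench, ribs between them 17 mm. Long bays: 150 mm, copper floor. Short bays: 110 mm, blue floor. At the -y end a ledge with a black clamp bar
- gap_mouth (a point): centre of the gap's mouth, on the lamp's -x face, 32 mm above the bench; axes as the lamp's, x into the gap. Gap: 50 mm wide (y), 28 to 36 mm above the bench, between the ledge and the black clamp bar (80 mm wide, 36 mm deep, top at 52 mm, yellow line along its middle). Behind the bar it is free up to 80 mm from the face, where a white box 56 mm high stands
- bay_long0 (a point): centre of the floor of the long bay next to the short ones; axes as the lamp's. Takes one long bar, lying along the lamp's x
- bay_long1 (a point): centre of the floor of the outer long bay, at the +y end; axes as the lamp's. Takes one long bar, lying along the lamp's x
- bay_short0 (a point): centre of the floor of the short bay nearest the terminal ledge; axes as the lamp's. Takes one short bar, lying along the lamp's x
- bay_short1 (a point): centre of the floor of the other short bay; axes as the lamp's. Takes one short bar, lying along the lamp's x
- bar_long0: aluminium LED bar, long: 140 mm long (its x), 26 mm wide (y), 24 mm high (z), 140 g, white strip with yellow LEDs on top. Origin: centre of its underside. May be absent (None throughout the run)
- bar_long1: aluminium LED bar, long: 140 mm long (its x), 26 mm wide (y), 24 mm high (z), 140 g, white strip with yellow LEDs on top. Origin: centre of its underside. May be absent (None throughout the run)
- bar_short0: aluminium LED bar, short: 100 mm long (its x), 26 mm wide (y), 24 mm high (z), 140 g, white strip with yellow LEDs on top. Origin: centre of its underside. May be absent (None throughout the run)
- bar_short1: aluminium LED bar, short: 100 mm long (its x), 26 mm wide (y), 24 mm high (z), 140 g, white strip with yellow LEDs on top. Origin: centre of its underside. May be absent (None throughout the run)
- gauge: gauge, 160 g. Yellow foot 60 (x) by 50 (y) by 16 mm (z); on it an upright yellow grip fin, 40 mm long (x), 12 mm thick (y), 16 to 62 mm high; from the foot's front face (the shoulder, 30 mm ahead of the origin) a steel blade runs 50 mm to +x, 40 mm wide, 6 to 10 mm above the underside. Origin: centre of the foot's underside, under the fin
- gauge_tip (a point): middle of the blade's front edge, 80 mm ahead of the gauge's origin and 8 mm above its underside; axes as the gauge's. With the shoulder against the lamp it is 50 mm inside the gap's mouth
- gauge_mid (a point): middle of the gauge's whole length, on its underside, 25 mm ahead of the gauge's origin
- mat: green rubber mat fixed to the bench, the gauge's place, 170 mm (x) by 80 mm (y), 2 mm thick. Origin: centre of its underside. The gauge starts lying along its x
- tester: white lamp tester fixed to the bench, 210 mm (x) by 90 mm (y) by 30 mm high, with three round keys in a row along its x, 65 mm apart; which colour is where varies. Origin: centre of its underside
- key_blue_top (a point): centre of the top of the blue key, a spring push button 32 mm across; it moves down with the key
- key_yellow_top (a point): centre of the top of the yellow key, a spring push button 32 mm across; it moves down with the key
- key_green_top (a point): centre of the top of the green key, a spring push button 32 mm across; it moves down with the key
- key_blue (a joint): how far the blue key is pressed, m: 0 up, 0.006 fully down (5 N); it springs back
- key_yellow (a joint): how far the yellow key is pressed, m: 0 up, 0.006 fully down (5 N); it springs back
- key_green (a joint): how far the green key is pressed, m: 0 up, 0.006 fully down (5 N); it springs back
- bottle: bystander: clear bottle with red cap, 64 mm across, 190 mm high, origin at the centre of its underside
- driver: bystander: screwdriver with yellow handle, lying beyond the lamp
- screwbin: bystander: open blue bin, 110 by 80 by 55 mm, origin at the centre of its underside
Not all that is in view belongs to the job. Leave any pink or purple look-alike of the bar_short1 alone.

How it is judged:
On the way, in this order (a step that is already met when the one before it is completed fails the run):
1. every LED bar lies flat in a bay of its length (((horizontal distance between bar_long0 and bay_long0 below 0.009 m and z of bar_long0 in the frame of bay_long0 below 0.004 m and angle between the x axis of bar_long0 and the x axis of lamp, either way round below 0.1 rad and angle between bar_long0's own z axis and vertical below 0.1 rad) or (horizontal distance between bar_long0 and bay_long1 below 0.009 m and z of bar_long0 in the frame of bay_long1 below 0.004 m and angle between the x axis of bar_long0 and the x axis of lamp, either way round below 0.1 rad and angle between bar_long0's own z axis and vertical below 0.1 rad)) and ((horizontal distance between bar_long1 and bay_long0 below 0.009 m and z of bar_long1 in the frame of bay_long0 below 0.004 m and angle between the x axis of bar_long1 and the x axis of lamp, either way round below 0.1 rad and angle between bar_long1's own z axis and vertical below 0.1 rad) or (horizontal distance between bar_long1 and bay_long1 below 0.009 m and z of bar_long1 in the frame of bay_long1 below 0.004 m and angle between the x axis of bar_long1 and the x axis of lamp, either way round below 0.1 rad and angle between bar_long1's own z axis and vertical below 0.1 rad)) and ((horizontal distance between bar_short0 and bay_short0 below 0.009 m and z of bar_short0 in the frame of bay_short0 below 0.004 m and angle between the x axis of bar_short0 and the x axis of lamp, either way round below 0.1 rad and angle between bar_short0's own z axis and vertical below 0.1 rad) or (horizontal distance between bar_short0 and bay_short1 below 0.009 m and z of bar_short0 in the frame of bay_short1 below 0.004 m and angle between the x axis of bar_short0 and the x axis of lamp, either way round below 0.1 rad and angle between bar_short0's own z axis and vertical below 0.1 rad)) and ((horizontal distance between bar_short1 and bay_short0 below 0.009 m and z of bar_short1 in the frame of bay_short0 below 0.004 m and angle between the x axis of bar_short1 and the x axis of lamp, either way round below 0.1 rad and angle between bar_short1's own z axis and vertical below 0.1 rad) or (horizontal distance between bar_short1 and bay_short1 below 0.009 m and z of bar_short1 in the frame of bay_short1 below 0.004 m and angle between the x axis of bar_short1 and the x axis of lamp, either way round below 0.1 rad and angle between bar_short1's own z axis and vertical below 0.1 rad))), for 0.2 s.
2. the gauge blade is in the gap, its shoulder at the lamp's face (tip 46 mm or more inside) (x of gauge_tip in the frame of gap_mouth between 0.046 and 0.056 m and y of gauge_tip in the frame of gap_mouth between -0.008 and 0.008 m and z of gauge_tip in the frame of gap_mouth between -0.004 and 0.004 m and angle between the x axis of gauge and the x axis of lamp, either way round below 0.15 rad), for 0.2 s.
3. the gauge lies flat on its mat again, let go (horizontal distance between gauge_mid and mat below 0.035 m and height (world z) of gauge below 0.008 m and angle between gauge's own z axis and vertical below 0.1 rad and contact force between gauge and the fingers below 0.1 N), for 0.2 s.
4. the blue key is pressed down (4.5 mm or more), the others up (value of joint key_blue above 0.0045 m and value of joint each of key_yellow, key_green below 0.002 m), for 0.1 s.
5. the yellow key is pressed down (4.5 mm or more), the others up (value of joint key_yellow above 0.0045 m and value of joint each of key_blue, key_green below 0.002 m), for 0.1 s.
6. the green key is pressed down (4.5 mm or more), the others up (value of joint key_green above 0.0045 m and value of joint each of key_blue, key_yellow below 0.002 m), for 0.1 s.
At the end, for the whole second after the job is handed in: Every LED bar that is there lies flat (within 4 mm of the floor in height, 9 mm of the centre, 0.1 rad) in a bay of its own length; the gauge lies flat on the mat, its middle within 35 mm of the mat's centre; all keys are up; everything is let go and at rest (all of step 1 and horizontal distance between gauge_mid and mat below 0.035 m and height (world z) of gauge below 0.008 m and angle between gauge's own z axis and vertical below 0.1 rad and value of joint each of key_blue, key_yellow, key_green below 0.002 m and linear speed of each of bar_long0, bar_long1, bar_short0, bar_short1, gauge below 0.02 m/s); the robot touches nothing.
It fails at once if the bottle is shoved more than 40 mm (distance of bottle from where it was at the start of the episode above 0.04 m).
It fails at once if the screwdriver is shoved more than 40 mm (distance of driver from where it was at the start of the episode above 0.04 m).
It fails at once if the screw bin is shoved more than 40 mm (distance of screwbin from where it was at the start of the episode above 0.04 m).
It fails at once if two keys are pressed at once (value of joint each of key_blue, key_yellow above 0.003 m or value of joint each of key_yellow, key_green above 0.003 m or value of joint each of key_blue, key_green above 0.003 m).
Of bar_long0, bar_long1, bar_short0, bar_short1 only 3 to 4 are there at a start; the rules pass over those that are not, and their reading is None.
At some moment in a run one of bar_long0, bar_long1, bar_short0, bar_short1, gauge may be knocked a few centimetres aside while the robot is not near it.
It also fails if it takes over 210 s, if anything falls off the work surface, if the arm or the gripper's body presses on something with over 40 N, if the wrist force passes 120 N, or if a joint passes its speed limit or range.

ROBOT

A 6-joint arm with a two-finger parallel gripper is mounted at the origin on the work surface. World frame = base frame: x ahead of the robot, y to its left, z up, the work surface at z = 0. Lengths are in m, angles in rad, forces in N, time in s.
With the tool pointing down it reaches from about 0.3 to 0.775 m from the base axis. Payload 14.6 kg.
Tool frame: the origin (TCP) lies between the finger pads; the fingertips stand 8 mm ahead of it and the grasp point (between the pads) lies 11 mm behind it; x points along the fingers, y is the direction in which the jaws open and shut, and the axes are right-handed (so a half turn about x gives the same grasp; the last joint's range is limited). The gripper opens to 94 mm and grips with 3 to 60 N. Pads are 16 mm wide; open, the fingers measure 119 mm over their backs; the gripper's body (75 mm by 177 mm) begins 78 mm behind the grasp point.
Start: joints at [-1.278, 0.3, 1.521, -0, 1.321, -0.067], TCP at [0.194, -0.515, 0.213] pointing down, gripper open.
Joint ranges: [-3.03, 3.03], [-0.79, 2.21], [0.23, 2.52], [-1.04, 4.18], [0, 3.07], [-2.55, 2.55]. Speed limits (rad/s): [2.22, 2.22, 2.57, 3.14, 3.14, 3.14].

INTERFACE

Orientations are given as [roll, pitch, yaw] about the fixed x, y, z axes, in that order (R = Rz(yaw) Ry(pitch) Rx(roll)).
In Python, from station import ctrl gives the robot as it stands.
- The arm moves only by the shell command python3 -m creep 'ROWS' [FORCE]. ROWS is a JSON object of lists of equal length, an entry for each row: "hand": the closure, from -1 (fully open) to 1 (shut); "slide": the shift along the tool's x, y, z in m, a list of three; "spin": the turn about the tool's x in degrees. A call has 1 to 12 rows; each row is the pose to reach, as a shift and turn from the pose commanded when the call began, along the tool's axes at that moment; what a row does not reach only later rows make up. A row lasts 1/12 s, in which the tool goes at most 41.7 mm and 7.16 degrees, less where a joint would pass 70% of its speed; a pose out of reach is approached as far as the arm can. A call with a gripper value outside its range is refused whole. The fingers move at their own pace and stop on an object; FORCE is the grip in N (left out, the last holds). Time passes only in rows, so rows that repeat a pose let the fingers close. It gives the time, the measured TCP pose, the force and the opening at its end, in the units of the state.
- ctrl.get_obs(): the state, without advancing time (a new reading comes with each control period).
- ctrl.camera(name): name is "scene" or "side" or "wrist"; returns the picture (480x640x3 uint8, red, green, blue); there is no depth.
- ctrl.calibration(name): a dict with "K" (3x3 intrinsics, pixels), "k1" (the pictures are not rectified: a ray, as slopes to the right and down, at radius r is drawn at 1 + k1 r^2 times it, then the intrinsics apply), "R" (3x3) and "t" (3): a world point X has camera coordinates R X + t. Camera axes: x right, y down, z forward; pixel columns grow to the right and rows downward; lengths in m; the calibration is good to about 2 mm. A picture is of the moment at which its call begins: read the wrist's pose just before it. calibration takes no time and is no camera call; for the wrist camera it gives the pose at the moment of the call.
- ctrl.hand_in(): hands the job in, once; it reports no verdict.
The state is a dict: "time_s": time; "qpos": joint angles; "joint_vel": joint speeds; "tau": joint torques, N m; "ee_pos": TCP position; "eef_rot": TCP orientation; "force": force on the tool from outside, world axes, zero at the start; "moment": the same for the moment, N m; "grip_width": finger opening in m.
Only numpy, scipy, OpenCV 4.12 (cv2) and the standard library are available. Lean on these libraries where they do the work, as an engineer would, in place of code of your own. Each camera call takes 0.05 s, during which the arm holds its last target.

## Working session

There is one attempt and no reset: what is moved stays moved. The work goes in short steps, Python scripts to look and compute and a shell command to move; the robot and the scene stay as the last step left them, time stands still between calls to the robot, and variables do not carry over. Pictures are saved under pics/ and viewed, and the job is handed in when it is done.

```bash
ls -la; mkdir -p pics; cat > h.py <<'E'
import numpy as np, cv2
from station import ctrl
def snap(name,fn):
    im=ctrl.camera(name); cv2.imwrite('pics/'+fn,im[:,:,::-1]); return im
def ray(cal,uv):
    K=np.array(cal['K']);k1=cal['k1']
    if not np.isscalar(k1): k1=float(np.ravel(k1)[0])
    p=cv2.undistortPoints(np.array([[uv]],float),K,np.array([k1,0,0,0,0.]),None)[0,0]
    R=np.array(cal['R']);t=np.array(cal['t'])
    return -R.T@t, R.T@np.array([p[0],p[1],1])
def plane(cal,uv,z):
    o,d=ray(cal,uv); return o+d*(z-o[2])/d[2]
def proj(cal,X):
    R=np.array(cal['R']);t=np.array(cal['t'])
    return cv2.projectPoints(np.array([X],float),cv2.Rodrigues(R)[0],t,np.array(cal['K']),np.array([float(np.ravel(cal['k1'])[0]),0,0,0,0]))[0][0,0]
E
python3 - <<'E'
from h import *
print(ctrl.get_obs())
for n in('scene','side','wrist'):
    c=ctrl.calibration(n); print(n,c); snap(n,n+'0.png')
E
```

```text
total 12
drwxr-xr-x  3 agent agent 4096 Dec  7 02:29 .
drwxr-xr-x 23 root  root  4096 Dec  7 02:29 ..
drwxr-xr-x  2 agent agent 4096 Dec  7 02:29 pics
{'time_s': 0.0, 'qpos': array([-1.27761185e+00,  3.00484752e-01,  1.52159894e+00,  5.37170582e-05,
        1.32066180e+00, -6.65846266e-02]), 'joint_vel': array([ 0.00189686,  0.00148435, -0.00019204, -0.00034818, -0.00025425,
        0.00144639]), 'tau': array([-1.22246729e-03, -5.31799150e+01, -3.52727330e+01,  7.07541802e-02,
        2.44479912e-02, -3.73739942e-05]), 'ee_pos': array([ 0.19357741, -0.51454089,  0.21287127]), 'eef_rot': array([-1.68248259,  1.56964232,  1.81886584]), 'force': array([-0.52473055,  0.23309986, -0.50571482]), 'moment': array([-0.04262631,  0.04165931,  0.04932239]), 'grip_width': 0.09402528763536291}
scene {'K': array([[446.57905734,   0.        , 323.14481177],
       [  0.        , 446.57905734, 243.99179248],
       [  0.        ,   0.        ,   1.        ]]), 'k1': -0.02047988596273124, 'R': array([[ 0.28859723,  0.95741828, -0.00786655],
       [ 0.68225589, -0.2114048 , -0.69988207],
       [-0.6
[... 186 characters left out ...]
 , 238.09670569],
       [  0.        ,   0.        ,   1.        ]]), 'k1': -0.11838022793129713, 'R': array([[-0.82705252, -0.56204077, -0.00971072],
       [-0.33096356,  0.50083653, -0.79976615],
       [ 0.45436466, -0.65823472, -0.60023313]]), 't': array([0.50163988, 0.21576795, 0.94775319])}
wrist {'K': array([[423.91987123,   0.        , 318.02030592],
       [  0.        , 423.91987123, 246.61415145],
       [  0.        ,   0.        ,   1.        ]]), 'k1': -0.0035022998887957076, 'R': array([[ 0.35302632, -0.93561247, -0.00131245],
       [-0.89749637, -0.33903996,  0.28204993],
       [-0.26433441, -0.09839313, -0.95939883]]), 't': array([-0.55118298, -0.03022418,  0.39326468])}
```

View pics/scene0.png

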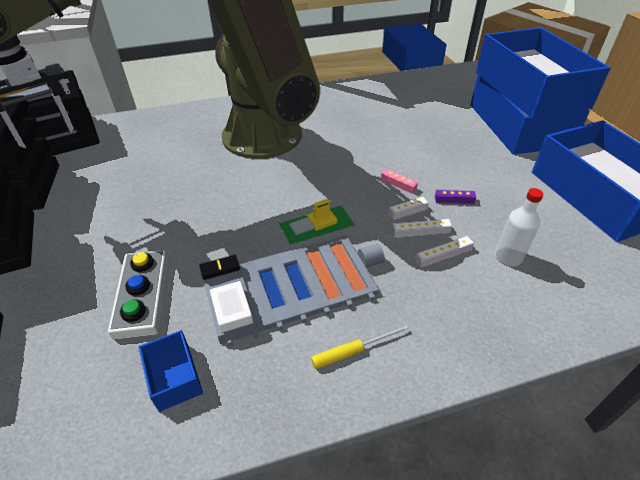

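View pics/side0.png

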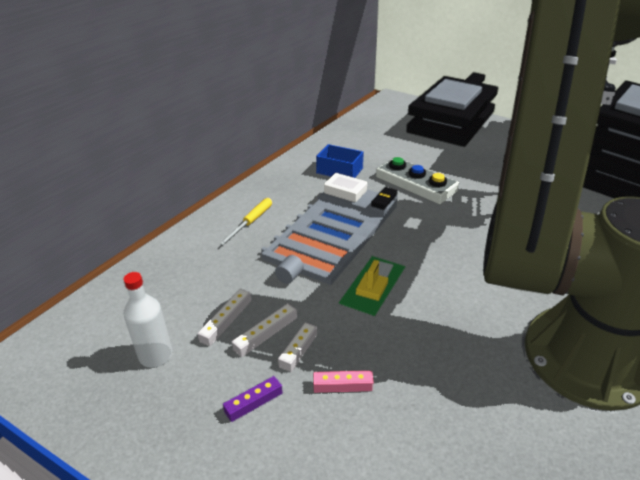

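View pics/wrist0.png

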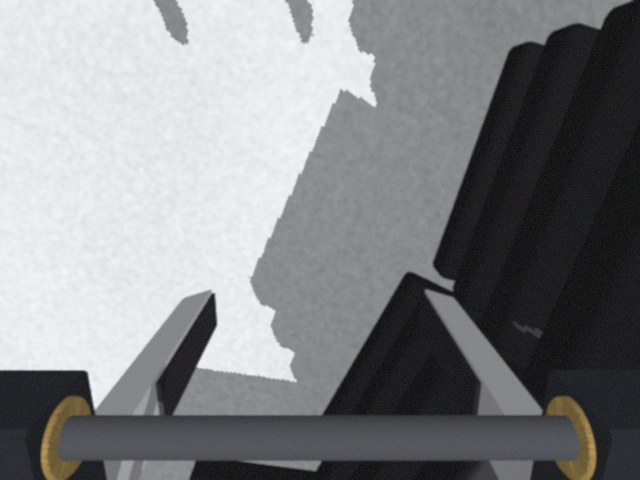

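```bash
python3 - <<'E'
import cv2
a=cv2.imread('pics/scene0.png'); cv2.imwrite('pics/c1.png',cv2.resize(a[160:280,360:490],None,fx=6,fy=5,interpolation=2)[:600,:800])
cv2.imwrite('pics/c2.png',cv2.resize(a[190:350,200:400],None,fx=4,fy=3.7,interpolation=2)[:600])
a=cv2.imread('pics/side0.png');cv2.imwrite('pics/c3.png',cv2.resize(a[270:430,180:390],None,fx=3.7,fy=3.7,interpolation=2))
E
```

```text
(no output)
```

View pics/c1.png

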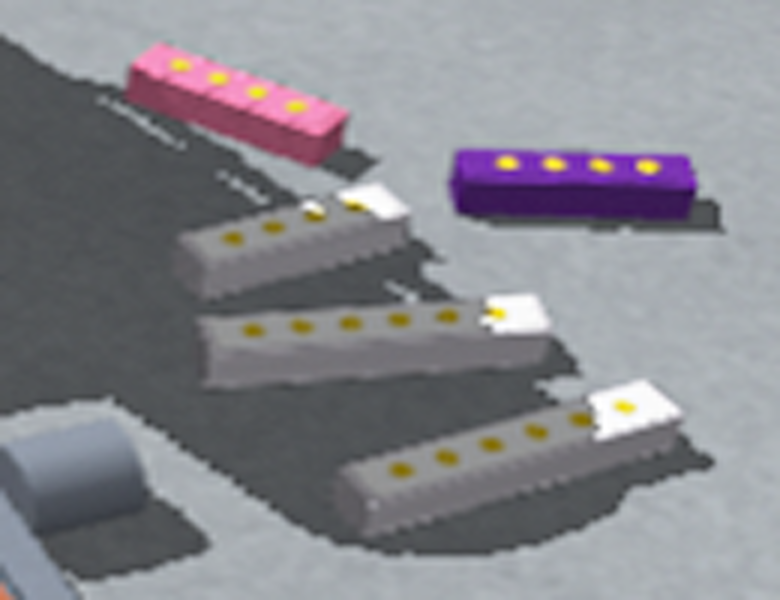

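View pics/c2.png

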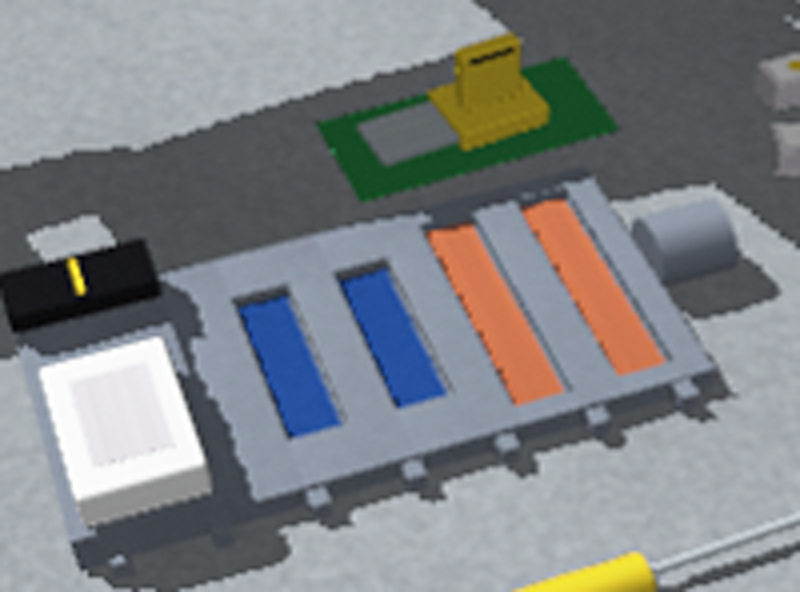

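View pics/c3.png

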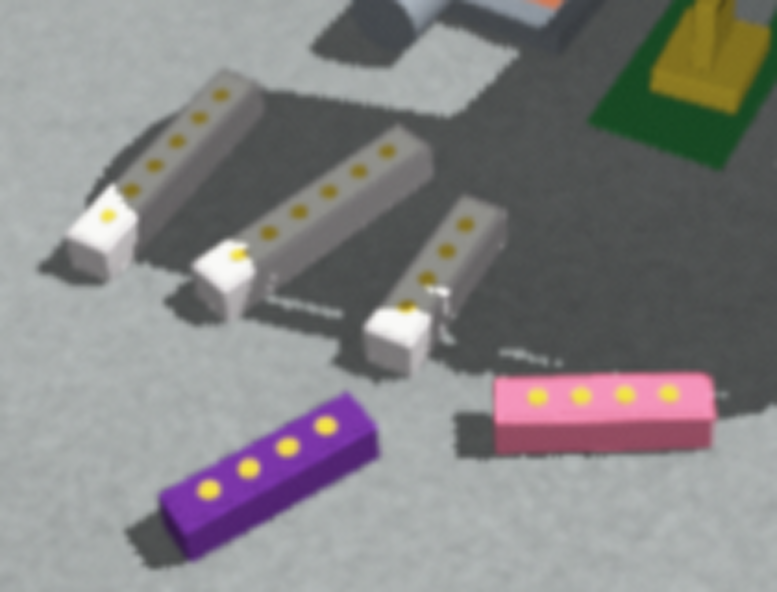

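```bash
cat > m1.py <<'E'
from h import *
for n in('scene','side'):
    a=cv2.imread(f'pics/{n}0.png'); c=ctrl.calibration(n); hsv=cv2.cvtColor(a,cv2.COLOR_BGR2HSV)
    print(n,'campos',(-np.array(c['R']).T@c['t']).round(3))
    def blobs(lo,hi,z,name,mn=6,mx=1e9):
        m=cv2.inRange(hsv,np.array(lo),np.array(hi))
        N,l,st,ce=cv2.connectedComponentsWithStats(m)
        for i in range(1,N):
            if mn<=st[i,4]<=mx:
                p=plane(c,ce[i],z)
                if 0.15<p[0]<.95 and -.6<p[1]<.75:print(name,st[i,4],ce[i].round(1),p[:2].round(4))
    blobs((20,130,60),(34,255,255),.024,'yellow',4)
    blobs((5,120,120),(15,255,255),.010,'orange',100)
    blobs((105,150,60),(125,255,255),.010,'blue',60)
    blobs((45,100,40),(80,255,255),.0,'green',60)
E
python3 m1.py
```

```text
scene campos [ 1.219 -0.162  0.754]
yellow 4 [389.5 172.5] [0.3248 0.2896]
yellow 4 [396.  175.2] [0.3414 0.3015]
yellow 4 [409.  180.8] [0.3739 0.3249]
yellow 4 [444.  192.2] [0.4449 0.391 ]
yellow 5 [452.2 192.4] [0.4517 0.4109]
yellow 5 [459.8 192.6] [0.4583 0.4292]
yellow 5 [467.8 192.6] [0.4644 0.4489]
yellow 549 [322.  215.4] [0.437  0.0648]
yellow 4 [398.5 207.5] [0.4654 0.2548]
yellow 6 [426.  223.5] [0.5387 0.2943]
yellow 5 [434.2 222.6] [0.5416 0.3144]
yellow 4 [442.2 222.2] [0.5463 0.3335]
yellow 5 [401.8 225.6] [0.5283 0.2359]
yellow 5 [409.8 224.6] [0.5308 0.2556]
yellow 6 [418.  224.5] [0.5362 0.2745]
yellow 4 [463.8 240.8] [0.6174 0.3515]
yellow 5 [456.2 243.4] [0.6199 0.3307]
yellow 7 [449. 246.] [0.6225 0.311 ]
yellow 6 [441.5 248.5] [0.6246 0.291 ]
yellow 7 [434. 251.] [0.6266 0.2713]
yellow 169 [139.9 258.9] [ 0.4551 -0.3656]
yellow 6 [426.5 253.5] [0.6287 0.2517]
yellow 33 [218.6 264.4] [ 0.5238 -0.1986]
yellow 704 [336.5 353.6] [ 0.8104 -0.0191]
orange 561 [347.5 267.1] [0.6032 0.0739]
orange 585 [323.  274.6] [0.6079 0.0157]
blue 444 [297.5 281. ] [ 0.6093 -0.04
[... 944 characters left out ...]
4593 0.3144]
yellow 13 [336.6 376.6] [0.3608 0.3128]
yellow 13 [348.4 376.4] [0.3445 0.3014]
yellow 12 [360.5 376. ] [0.3279 0.2894]
yellow 13 [324.7 377. ] [0.3771 0.3247]
yellow 13 [267.6 384.6] [0.4472 0.3911]
yellow 15 [257.4 390.4] [0.4538 0.41  ]
yellow 14 [246.8 396.4] [0.4606 0.4291]
yellow 15 [236.1 401.9] [0.4677 0.4474]
orange 356 [317.9 244.4] [0.6046 0.0132]
orange 357 [306.  258.8] [0.5971 0.0703]
blue 1146 [339.  160.8] [ 0.7762 -0.3439]
blue 82 [417.4 169. ] [ 0.5679 -0.4256]
blue 163 [341.9 218.7] [ 0.6138 -0.1029]
blue 185 [329.8 230.9] [ 0.6106 -0.0449]
blue 1421 [ 38.3 452.2] [0.6681 0.6975]
green 83 [397.7 161.1] [ 0.6429 -0.4518]
green 1082 [369.9 290.1] [0.4346 0.0712]
```

```bash
cat >> h.py <<'E'
from scipy.spatial.transform import Rotation as Ro
def tool(o=None):
    o=o or ctrl.get_obs(); return np.array(o['ee_pos']),Ro.from_euler('xyz',o['eef_rot']).as_matrix()
def go(target,jawyaw=None):
    """print slide+spin from present pose; jawyaw deg of jaw axis in world (mod 180)"""
    p,R=tool(); s=R.T@(np.array(target)-p)
    out='slide mm '+str((s*1000).round(1))+' len %.0f'%(1000*np.linalg.norm(s))
    cur=np.degrees(np.arctan2(R[1,1],R[0,1]))
    out+=' jaw now %.1f'%cur
    if jawyaw is not None:
        # spin about tool x (down): +spin -> world yaw decreases
        d=(cur-jawyaw+90)%180-90
        out+=' spin %.1f (alt %.1f) q6 %.1f'%(d,d-180*np.sign(d),np.degrees(ctrl.get_obs()['qpos'][5]))
    print(out)
E
python3 - <<'E'
from h import *
p,R=tool(); print(p,R.round(3))
c=ctrl.calibration('wrist'); cp=-np.array(c['R']).T@c['t']
print('cam in tool',(R.T@(cp-p)).round(4)); print('cam axes in tool\n',(R.T@np.array(c['R']).T).round(3))
go([0.50,0.0,0.35],90)
E
```

```text
[ 0.19359987 -0.51459845  0.2130122 ] [[-0.     0.352 -0.936]
 [ 0.001 -0.936 -0.352]
 [-1.    -0.001 -0.   ]]
cam in tool [-0.1722  0.0017 -0.0825]
cam axes in tool
 [[ 0.    -0.282  0.959]
 [ 1.     0.001  0.   ]
 [-0.001  0.959  0.282]]
slide mm [-136.6 -373.9 -468. ] len 614 jaw now -69.4 spin 20.6 (alt -159.4) q6 -3.8
```

```bash
python3 - <<'E'
from h import *
go([0.64,0.10,0.32],90)
E
```

```text
slide mm [-106.6 -418.2 -634.2] len 767 jaw now -69.4 spin 20.6 (alt -159.4) q6 -3.8
```

```bash
python3 -m creep '{"hand":[-1,-1,-1,-1,-1,-1,-1,-1,-1,-1,-1,-1],"slide":[[-0.02,0,0],[-0.05,-0.02,-0.03],[-0.08,-0.05,-0.06],[-0.107,-0.07,-0.09],[-0.107,-0.09,-0.12],[-0.107,-0.11,-0.15],[-0.107,-0.13,-0.18],[-0.107,-0.15,-0.21],[-0.107,-0.17,-0.24],[-0.107,-0.19,-0.27],[-0.107,-0.21,-0.3],[-0.107,-0.23,-0.33]],"spin":[0,0,3,6,9,12,15,18,20.6,20.6,20.6,20.6]}'
python3 - <<'E'
from h import *
go([0.64,0.10,0.32],90)
E
```

```text
time_s: 1.15
ee_pos: [0.4222, -0.1816, 0.3205]
eef_rot: [2.612, 1.571, -0.53]
force: [0.6, -0.7, 0.6]
grip_width: 0.0939
slide mm [   0.5 -281.6 -217.9] len 356 jaw now -90.0 spin 0.0 (alt -180.0) q6 62.1
```

```bash
python3 -m creep '{"hand":[-1,-1,-1,-1,-1,-1,-1,-1,-1,-1,-1,-1],"slide":[[0,-0.03,-0.02],[0,-0.06,-0.045],[0,-0.09,-0.07],[0,-0.12,-0.095],[0,-0.15,-0.12],[0,-0.18,-0.14],[0,-0.21,-0.16],[0,-0.24,-0.18],[0,-0.265,-0.2],[0,-0.281,-0.218],[0,-0.281,-0.218],[0,-0.281,-0.218]],"spin":[0,0,0,0,0,0,0,0,0,0,0,0]}'
python3 - <<'E'
from h import *
import pickle
c=ctrl.calibration('wrist'); pickle.dump(c,open('w1.pkl','wb')); snap('wrist','w1.png'); print(tool()[0])
E
```

```text
time_s: 2.15
ee_pos: [0.6397, 0.0984, 0.3191]
eef_rot: [0.124, 1.569, -3.017]
force: [0.9, -0.9, 0.2]
grip_width: 0.0938
[0.63930235 0.09765088 0.31978572]
```

View pics/w1.png

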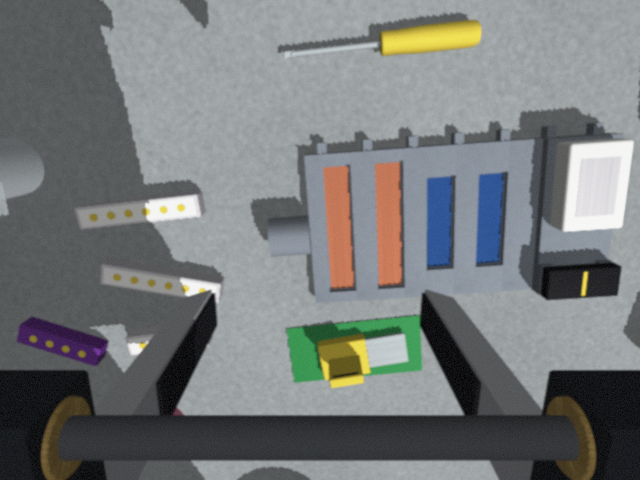

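```bash
cat > m2.py <<'E'
from h import *
import pickle,sys
def bays(img,c):
    hsv=cv2.cvtColor(img,cv2.COLOR_BGR2HSV); cam=-np.array(c['R']).T@np.array(c['t']); out=[]
    for nm,lo,hi in(('long',(5,120,100),(15,255,255)),('short',(105,150,50),(125,255,255))):
        m=cv2.inRange(hsv,np.array(lo),np.array(hi))
        cs,_=cv2.findContours(m,cv2.RETR_EXTERNAL,cv2.CHAIN_APPROX_NONE)
        for k in cs:
            if cv2.contourArea(k)<800 or cv2.contourArea(k)>8000: continue
            k=k[:,0].astype(float)
            P=np.array([plane(c,q,.010)[:2] for q in k]);Q=np.array([plane(c,q,.017)[:2] for q in k])
            r=cv2.minAreaRect((P*1000).astype(np.float32)); b=cv2.boxPoints(r)/1000
            e=[b[1]-b[0],b[2]-b[1]]; e=max(e,key=np.linalg.norm); e=e*np.sign(e[0]); yaw=np.arctan2(e[1],e[0])
            A=np.array([[np.cos(yaw),np.sin(yaw)],[-np.sin(yaw),np.cos(yaw)]])
            p=P@A.T;q=Q@A.T
            f=lambda v,s: np.percentile(v,99) if s>0 else np.percentile(v,1)
            cp=A@cam[:2]; mid=np.median(p,0)
            ex=[]
            for ax in(0,1):
                s=np.sign(cp[ax]-mid[ax]) if abs(cp[ax]-mid[ax])>.02 else 1
                hi_=f((q if s>0 else p)[:,ax],1); lo_=f((p if s>0 else q)[:,ax],-1); ex.append((lo_,hi_))
            ctr=A.T@np.array([np.mean(ex[0]),np.mean(ex[1])])
            print(nm,ctr.round(4),'yaw deg %.2f'%np.degrees(yaw),'size',np.round([ex[0][1]-ex[0][0],ex[1][1]-ex[1][0]],4)); out.append((nm,ctr,yaw))
    return out
if __name__=='__main__':
    c=pickle.load(open('w1.pkl','rb')); img=cv2.imread('pics/w1.png')
    o=bays(img,c); cs=np.array([v[1] for v in o]); cs=cs[np.argsort(cs[:,1])]
    print(np.diff(cs,axis=0)); d=cs[-1]-cs[0]; print('yaw from centres',np.degrees(np.arctan2(-d[0],d[1])), np.linalg.norm(d)/3)
    hsv=cv2.cvtColor(img,cv2.COLOR_BGR2HSV)
    m=cv2.inRange(hsv,np.array((20,110,60)),np.array((34,255,255)));N,l,st,ce=cv2.connectedComponentsWithStats(m)
    for i in range(1,N):
        if 4<st[i,4]: print('led',st[i,4],ce[i].round(1),plane(c,ce[i],.024)[:2].round(4))
E
python3 m2.py
```

```text
long [0.6019 0.0722] yaw deg 4.10 size [0.1448 0.0265]
long [0.6062 0.0145] yaw deg 4.04 size [0.1449 0.0276]
short [ 0.6104 -0.0431] yaw deg 4.36 size [0.1044 0.0271]
short [ 0.6146 -0.1008] yaw deg 4.21 size [0.1047 0.0276]
[[-0.00423286  0.05772738]
 [-0.00420273  0.05759677]
 [-0.0042978   0.05765844]]
yaw from centres 4.209997066643338 0.05781687567365423
led 2573 [430.5  37.6] [ 0.8038 -0.0156]
led 32 [180.5 207.5] [0.6299 0.2508]
led 29 [162.9 209.4] [0.6277 0.2707]
led 33 [145.4 211.4] [0.6254 0.2906]
led 34 [127.8 213.2] [0.6233 0.3106]
led 34 [110.4 215.1] [0.621  0.3305]
led 34 [ 93.1 217. ] [0.6189 0.3504]
led 163 [584.1 283.3] [ 0.5403 -0.2176]
led 28 [116.5 277. ] [0.5468 0.3335]
led 29 [133.6 279.7] [0.5435 0.3138]
led 28 [150.9 282.6] [0.5399 0.2938]
led 28 [168.  285.5] [0.5363 0.2739]
led 27 [184.8 288.3] [0.5328 0.2544]
led 17 [201.7 290.4] [0.5301 0.2345]
led 2126 [343.6 359.7] [0.4376 0.0644]
led 33 [ 32.9 338.5] [0.4658 0.4473]
led 34 [ 49.  343.5] [0.459  0.4286]
led 26 [142.4 345.2] [0.4572 0.3133]
led 33 [ 65.2 348.6] [0.4521 0.4097]
led 31 [ 81.5 353.6] [0.4451 0.3907]
led 1400 [ 59.5 438.9] [0.3169 0.4401]
led 1365 [577.  439.1] [ 0.3184 -0.2486]
```

```bash
python3 - <<'E'
from h import *
print('bottle',plane(ctrl.calibration('scene'),(512,258),0),plane(ctrl.calibration('side'),(154,356),0))
go([0.6243,0.301,0.12],6.3)
E
```

```text
bottle [ 6.80225311e-01  4.46412836e-01 -1.11022302e-16] [0.67300739 0.44613479 0.        ]
slide mm [ 199.8 -203.4   14.7] len 285 jaw now -90.0 spin 83.7 (alt -96.3) q6 95.4
```

```bash
python3 -m creep '{"hand":[-0.1,-0.1,-0.1,-0.1,-0.1,-0.1,-0.1,-0.1,-0.1,-0.1,-0.1,-0.1],"slide":[[0,-0.02,0],[0,-0.045,0],[0.02,-0.07,0.01],[0.04,-0.1,0.014],[0.06,-0.13,0.014],[0.08,-0.16,0.014],[0.1,-0.185,0.014],[0.12,-0.203,0.014],[0.14,-0.203,0.014],[0.16,-0.203,0.014],[0.18,-0.203,0.014],[0.19,-0.203,0.014]],"spin":[-7,-14,-21,-28,-35,-42,-49,-56,-63,-70,-77,-84]}'
python3 -m creep '{"hand":[-0.1,-0.1,-0.1,-0.1],"slide":[[0,0,0],[0.01,0,0],[0.01,0,0],[0.01,0,0]],"spin":[-7,-12.3,-12.3,-12.3]}'
cat > bars.py <<'E'
from h import *
def leds(c,img,z=.024):
    hsv=cv2.cvtColor(img,cv2.COLOR_RGB2HSV)
    m=cv2.inRange(hsv,np.array((20,110,50)),np.array((34,255,255)));N,l,st,ce=cv2.connectedComponentsWithStats(m)
    for i in range(1,N):
        if 8<st[i,4]<3000: print('led',st[i,4],ce[i].round(0),plane(c,ce[i],z)[:2].round(4))
E
python3 - <<'E'
from bars import *
c=ctrl.calibration('wrist'); im=snap('wrist','w2.png'); leds(c,im); print(tool()[0],ctrl.get_obs()['grip_width']); go([0.6243,0.301,0.017],6.3)
E
```

```text
time_s: 3.2
ee_pos: [0.6246, 0.2993, 0.1283]
eef_rot: [-1.042, 1.568, -2.712]
force: [-0.2, -0.7, -0.3]
grip_width: 0.0517
time_s: 3.53
ee_pos: [0.6253, 0.2998, 0.1207]
eef_rot: [-1.167, 1.57, -2.631]
force: [0.1, -0.2, 0.5]
grip_width: 0.0514
led 188 [51.  6.] [0.4594 0.427 ]
led 205 [41. 40.] [0.4523 0.4084]
led 191 [31. 74.] [0.4454 0.3896]
led 129 [316. 173.] [0.6194 0.3493]
led 128 [201. 189.] [0.5472 0.332 ]
led 124 [ 60. 204.] [0.4576 0.3121]
led 116 [317. 205.] [0.6217 0.3291]
led 121 [194. 218.] [0.5437 0.3121]
led 117 [ 66. 235.] [0.4602 0.2922]
led 109 [317. 235.] [0.624  0.3092]
led 109 [188. 247.] [0.5402 0.2923]
led 106 [ 72. 264.] [0.4627 0.2722]
led 104 [317. 265.] [0.6262 0.2891]
led 102 [183. 274.] [0.5368 0.2726]
led 98 [ 77. 291.] [0.4654 0.2523]
led 96 [317. 293.] [0.6285 0.2691]
led 94 [177. 301.] [0.5333 0.2527]
led 90 [318. 320.] [0.6309 0.2491]
led 90 [171. 326.] [0.5297 0.2328]
led 916 [172. 439.] [0.5314 0.137 ]
led 867 [464. 440.] [0.7531 0.16  ]
led 238 [ 26. 471.] [0.417 0.094]
[0.62548325 0.30005696 0.12118773] 0.05136463669935892
slide mm [104.2  -1.1  -1.1] len 104 jaw now 6.1 spin -0.2 (alt 179.8) q6 16.5
```

View pics/w2.png

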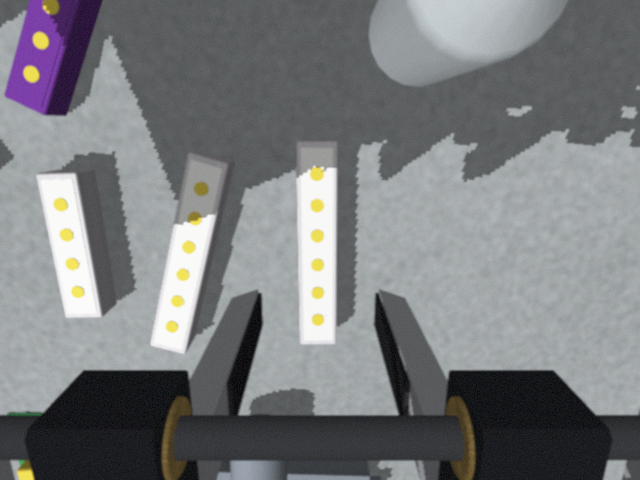

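```bash
python3 -m creep '{"hand":[-0.1,-0.1,-0.1,-0.1,-0.1,-0.1,-0.1,0.6,0.6,0.6,0.6,0.6],"slide":[[0.02,0,0],[0.05,0,0],[0.08,0,0],[0.095,0,0],[0.104,0,0],[0.104,0,0],[0.104,0,0],[0.104,0,0],[0.104,0,0],[0.104,0,0],[0.104,0,0],[0.104,0,0]],"spin":[0,0,0,0,0,0,0,0,0,0,0,0]}' 25
python3 -m creep '{"hand":[0.8,0.8,0.8,0.8],"slide":[[0,0,0],[-0.02,0,0],[-0.05,0,0],[-0.08,0,0]],"spin":[0,0,0,0]}' 25
python3 - <<'E'
from bars import *
c=ctrl.calibration('wrist'); p=tool()[0]; im=snap('wrist','w3.png'); leds(c,im,p[2]+.007); print(p,ctrl.get_obs()['grip_width']); 
E
```

```text
time_s: 4.58
ee_pos: [0.6256, 0.3009, 0.0171]
eef_rot: [1.876, 1.57, 0.416]
force: [-0.4, 0.6, 3.3]
grip_width: 0.0258
time_s: 4.92
ee_pos: [0.6248, 0.3005, 0.0964]
eef_rot: [-1.277, 1.568, -2.737]
force: [-0.4, 0.5, -0.6]
grip_width: 0.0257
led 28 [26.  1.] [0.5106 0.41  ]
led 252 [14. 32.] [0.5056 0.3996]
led 184 [ 5. 69.] [0.5015 0.3867]
led 163 [191. 195.] [0.5697 0.3479]
led 365 [318. 207.] [0.6198 0.3488]
led 149 [ 37. 212.] [0.5092 0.3345]
led 142 [184. 228.] [0.5674 0.3346]
led 141 [ 44. 245.] [0.5109 0.321 ]
led 331 [318. 256.] [0.6221 0.3286]
led 128 [178. 259.] [0.565  0.3211]
led 126 [ 51. 276.] [0.5127 0.3075]
led 120 [171. 288.] [0.5627 0.3077]
led 303 [318. 302.] [0.6243 0.3085]
led 121 [ 57. 306.] [0.5144 0.294 ]
led 113 [165. 317.] [0.5603 0.2944]
led 269 [318. 345.] [0.6266 0.2885]
led 109 [160. 344.] [0.5579 0.2809]
led 247 [318. 385.] [0.6288 0.2683]
led 620 [242. 441.] [0.5967 0.2342]
led 606 [394. 440.] [0.6676 0.2427]
led 108 [ 49. 478.] [0.5047 0.2014]
[0.62476386 0.3004681  0.09638052] 0.025455357469213083
```

View pics/w3.png

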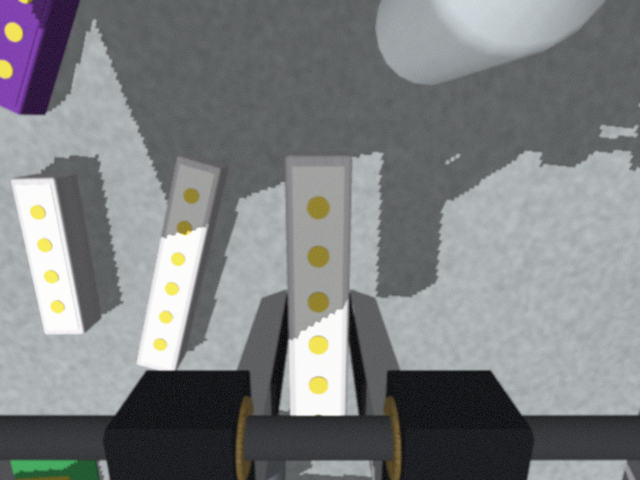

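```bash
python3 - <<'E'
from h import *
go([0.603,0.072,0.09],-85.8)
E
```

```text
slide mm [ 13.4 -49.5 225.5] len 231 jaw now 6.3 spin -87.9 (alt 92.1) q6 16.3
```

```bash
python3 -m creep '{"hand":[0.8,0.8,0.8,0.8,0.8,0.8,0.8,0.8,0.8,0.8,0.8,0.8],"slide":[[0,0,0.01],[0,-0.005,0.025],[0,-0.01,0.045],[0,-0.015,0.07],[0,-0.02,0.095],[0,-0.025,0.12],[0,-0.03,0.145],[0,-0.035,0.165],[0,-0.04,0.185],[0,-0.045,0.205],[0,-0.048,0.218],[0.005,-0.0495,0.2255]],"spin":[7,14,21,28,35,42,49,56,63,70,77,84]}'
python3 -m creep '{"hand":[0.8,0.8,0.8,0.8,0.8],"slide":[[0.005,0,0],[0.01,0,0],[0.01,0,0],[0.01,0,0],[0.01,0,0]],"spin":[5,8.1,8.1,8.1,8.1]}'
python3 - <<'E'
from bars import *
c=ctrl.calibration('wrist'); p=tool()[0]; im=snap('wrist','w4.png'); leds(c,im,p[2]+.007); print(p,ctrl.get_obs()['grip_width']); 
import m2; m2.bays(im[:,:,::-1].copy(),c)
go([0.603,0.072,0.028],-85.8)
E
```

```text
time_s: 5.97
ee_pos: [0.6012, 0.0695, 0.0921]
eef_rot: [2.862, 1.57, -0.072]
force: [0.6, 1.0, -0.6]
grip_width: 0.0256
time_s: 6.38
ee_pos: [0.6011, 0.0713, 0.0817]
eef_rot: [3.095, 1.571, 0.029]
force: [1.2, 0.6, -1.1]
grip_width: 0.026
led 362 [318. 207.] [0.6516 0.0735]
led 333 [318. 256.] [0.6314 0.072 ]
led 293 [318. 302.] [0.6113 0.0704]
led 268 [318. 345.] [0.5911 0.0689]
led 134 [  8. 356.] [0.5749 0.2047]
led 127 [ 41. 363.] [0.5724 0.1905]
led 242 [318. 385.] [0.5709 0.0673]
led 624 [242. 441.] [0.5379 0.1006]
led 600 [394. 441.] [0.5436 0.0294]
led 1573 [307. 470.] [0.5234 0.0689]
[0.60111308 0.07127021 0.08165508] 0.025711276640933662
short [ 0.6146 -0.1011] yaw deg 4.29 size [0.1058 0.0293]
short [ 0.6101 -0.043 ] yaw deg 4.29 size [0.1057 0.029 ]
slide mm [53.7 -0.6 -1.9] len 54 jaw now -85.7 spin 0.1 (alt -179.9) q6 89.0
```

View pics/w4.png

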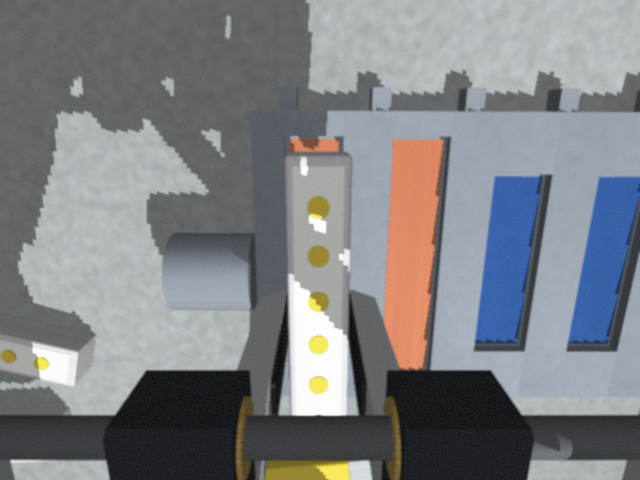

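```bash
python3 - <<'E'
from h import *
go([0.6025,0.0739,0.028],-85.8)
E
```

```text
slide mm [53.7 -2.5 -1.5] len 54 jaw now -85.7 spin 0.1 (alt -179.9) q6 89.0
```

```bash
python3 -m creep '{"hand":[0.8,0.8,0.8,0.8,0.8,0.8,0.8],"slide":[[0,-0.0025,-0.0015],[0.015,-0.0025,-0.0015],[0.03,-0.0025,-0.0015],[0.042,-0.0025,-0.0015],[0.049,-0.0025,-0.0015],[0.0535,-0.0025,-0.0015],[0.0535,-0.0025,-0.0015]],"spin":[0,0,0,0,0,0,0]}'
```

```text
time_s: 7.02
ee_pos: [0.6024, 0.0739, 0.0276]
eef_rot: [-0.018, 1.571, -3.085]
force: [-0.4, 0.1, -0.4]
grip_width: 0.0253
```

```bash
python3 -m creep '{"hand":[0.23,0.23,0.23,0.23,0.23,0.23,0.23,0.23,0.23,0.23],"slide":[[0,0,0],[0,0,0],[0,0,0],[0,0,0],[-0.01,0,0],[-0.03,0,0],[-0.06,0,0],[-0.09,0,0],[-0.12,0,0],[-0.14,0,0]],"spin":[0,0,0,0,0,0,0,0,0,0]}'
python3 - <<'E'
from bars import *
c=ctrl.calibration('wrist'); p=tool()[0]; im=snap('wrist','w5.png'); leds(c,im,.034); print(p,ctrl.get_obs()['grip_width']); 
import m2; m2.bays(im[:,:,::-1].copy(),c)
snap('scene','s5.png')
go([0.5385,0.2845,0.12],-9.6)
E
```

```text
time_s: 7.85
ee_pos: [0.6029, 0.0738, 0.1721]
eef_rot: [3.128, 1.567, 0.06]
force: [0.4, -0.4, 0.1]
grip_width: 0.0361
led 90 [318. 170.] [0.653  0.0759]
led 85 [318. 197.] [0.633  0.0744]
led 80 [318. 224.] [0.613  0.0729]
led 76 [318. 250.] [0.5928 0.0715]
led 73 [318. 274.] [0.5728 0.07  ]
led 78 [ 14. 283.] [0.5475 0.3068]
led 73 [ 40. 289.] [0.5442 0.2876]
led 72 [ 65. 295.] [0.5407 0.2684]
led 68 [318. 298.] [0.5529 0.0685]
led 70 [ 89. 300.] [0.5373 0.2492]
led 67 [114. 306.] [0.534  0.2299]
led 55 [ 96. 373.] [0.4718 0.2489]
led 54 [ 50. 375.] [0.4669 0.2873]
led 57 [ 73. 374.] [0.4693 0.2681]
led 55 [ 27. 376.] [0.4643 0.3067]
led 2325 [313. 398.] [0.461  0.0661]
led 721 [214. 440.] [0.4117 0.1496]
led 710 [422. 440.] [ 0.4252 -0.0329]
led 52 [ 41. 469.] [0.3682 0.3053]
[0.60287472 0.07380916 0.17214121] 0.03614581564386539
long [0.6063 0.0147] yaw deg 4.18 size [0.1446 0.0279]
short [ 0.6143 -0.1009] yaw deg 4.25 size [0.1045 0.0286]
short [ 0.6103 -0.0429] yaw deg 4.26 size [0.1053 0.0286]
slide mm [  52.5 -214.9   49.9] len 227 jaw now -85.8 spin -76.2 (alt 103.8) q6 89.3
```

View pics/w5.png

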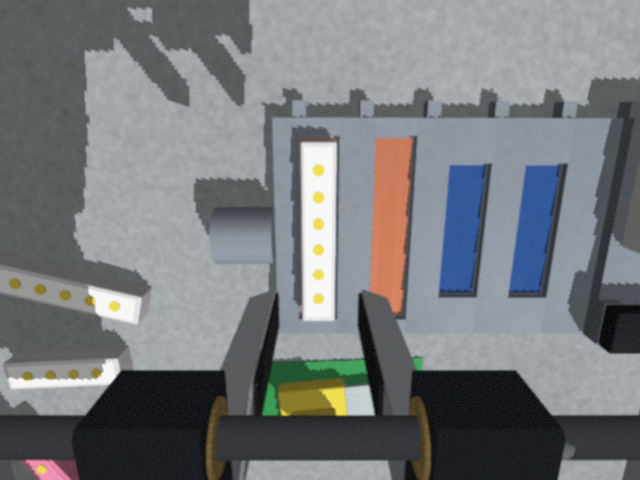

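```bash
python3 -m creep '{"hand":[0,0,0,0,0,0,0,0,0,0,0,0],"slide":[[0,-0.02,0.005],[0,-0.045,0.01],[0,-0.07,0.015],[0,-0.1,0.02],[0,-0.13,0.025],[0,-0.16,0.03],[0,-0.185,0.035],[0.01,-0.2,0.04],[0.02,-0.21,0.045],[0.03,-0.215,0.05],[0.04,-0.215,0.05],[0.0525,-0.215,0.05]],"spin":[-7,-14,-21,-28,-35,-42,-49,-56,-63,-70,-76.2,-76.2]}'
python3 -m creep '{"hand":[-0.1,-0.1],"slide":[[0,0,0],[0,0,0]],"spin":[0,0]}'
python3 - <<'E'
from bars import *
c=ctrl.calibration('wrist'); im=snap('wrist','w6.png'); leds(c,im); print(tool()[0],ctrl.get_obs()['grip_width']); go([0.5385,0.2845,0.017],-9.6)
E
```

```text
time_s: 8.95
ee_pos: [0.5363, 0.2849, 0.115]
eef_rot: [1.91, 1.571, 0.178]
force: [-0.8, 1.4, 0.7]
grip_width: 0.0468
time_s: 9.12
ee_pos: [0.5365, 0.2842, 0.1148]
eef_rot: [-0.967, 1.569, -2.709]
force: [-0.1, -0.2, 0.4]
grip_width: 0.0517
led 46 [143.   1.] [0.4662 0.4435]
led 210 [140.  35.] [0.4597 0.4276]
led 198 [137.  72.] [0.4528 0.4087]
led 185 [135. 108.] [0.4459 0.3898]
led 133 [322. 176.] [0.5477 0.3322]
led 126 [321. 208.] [0.5443 0.3123]
led 118 [189. 230.] [0.458  0.3123]
led 140 [ 60. 237.] [0.3754 0.3223]
led 116 [321. 239.] [0.5408 0.2925]
led 134 [ 42. 258.] [0.359  0.3106]
led 109 [200. 259.] [0.4607 0.2924]
led 106 [321. 268.] [0.5372 0.2727]
led 127 [ 25. 278.] [0.3427 0.2989]
led 109 [211. 287.] [0.4632 0.2724]
led 126 [  8. 298.] [0.3261 0.2872]
led 101 [321. 297.] [0.5337 0.2528]
led 69 [221. 312.] [0.465 0.253]
led 100 [320. 324.] [0.5302 0.2331]
led 898 [173. 439.] [0.4056 0.1579]
led 876 [463. 440.] [0.6192 0.1208]
led 60 [251. 478.] [0.455  0.1134]
[0.5368383  0.2842679  0.11558379] 0.05138753669342419
slide mm [98.6  1.6 -0.5] len 99 jaw now -9.8 spin -0.2 (alt 179.8) q6 34.2
```

View pics/w6.png

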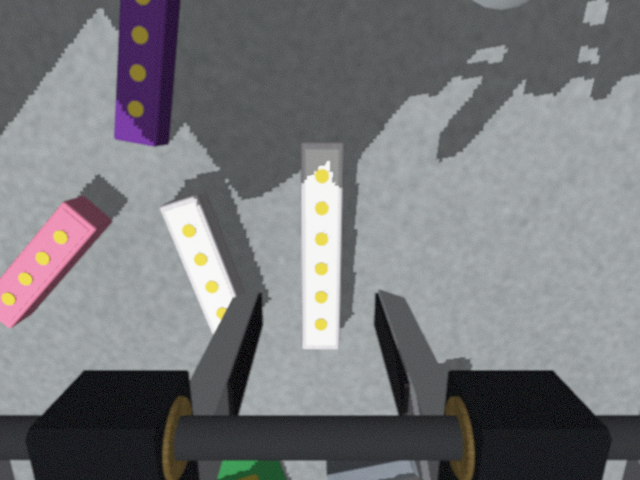

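```bash
python3 -m creep '{"hand":[-0.1,-0.1,-0.1,-0.1,-0.1,-0.1,-0.1,0.6,0.6,0.6,0.6,0.6],"slide":[[0.02,0.0016,0],[0.05,0.0016,0],[0.08,0.0016,0],[0.09,0.0016,0],[0.0985,0.0016,0],[0.0985,0.0016,0],[0.0985,0.0016,0],[0.0985,0.0016,0],[0.0985,0.0016,0],[0.0985,0.0016,0],[0.0985,0.0016,0],[0.0985,0.0016,0]],"spin":[0,0,0,0,0,0,0,0,0,0,0,0]}' 25
python3 -m creep '{"hand":[0.8,0.8,0.8,0.8],"slide":[[0,0,0],[-0.02,0,0],[-0.05,0,0],[-0.08,0,0]],"spin":[0,0,0,0]}' 25
python3 - <<'E'
from bars import *
go([0.607,0.0162,0.09],-85.8)
E
```

```text
time_s: 10.17
ee_pos: [0.5384, 0.2844, 0.0175]
eef_rot: [2.232, 1.57, 0.494]
force: [-0.6, 0.4, 4.5]
grip_width: 0.0257
time_s: 10.5
ee_pos: [0.5375, 0.2839, 0.097]
eef_rot: [-0.96, 1.568, -2.698]
force: [0.6, 0.3, -1.6]
grip_width: 0.0256
slide mm [  7.1 113.1 252.4] len 277 jaw now -9.6 spin 76.2 (alt -103.8) q6 34.0
```

```bash
python3 -m creep '{"hand":[0.8,0.8,0.8,0.8,0.8,0.8,0.8,0.8,0.8,0.8,0.8,0.8],"slide":[[0,0.01,0.02],[0,0.02,0.045],[0,0.03,0.07],[0,0.04,0.095],[0,0.05,0.12],[0,0.062,0.145],[0,0.074,0.17],[0,0.086,0.195],[0,0.096,0.22],[0,0.106,0.24],[0.007,0.113,0.252],[0.007,0.113,0.252]],"spin":[7,14,21,28,35,42,49,56,63,70,76.2,76.2]}'
python3 -m creep '{"hand":[0.8,0.8],"slide":[[0,0,0],[0,0,0]],"spin":[0,0]}'
python3 - <<'E'
from bars import *
c=ctrl.calibration('wrist'); p=tool()[0]; im=snap('wrist','w7.png'); leds(c,im,p[2]+.007); print(p,ctrl.get_obs()['grip_width']); 
import m2; m2.bays(im[:,:,::-1].copy(),c)
go([0.607,0.0162,0.028],-85.8)
E
```

```text
time_s: 11.5
ee_pos: [0.6076, 0.0144, 0.0886]
eef_rot: [0.096, 1.569, -2.98]
force: [-0.3, 0.6, -2.2]
grip_width: 0.0256
time_s: 11.67
ee_pos: [0.6074, 0.0177, 0.0899]
eef_rot: [-0.377, 1.57, 2.842]
force: [0.9, 0.4, -1.9]
grip_width: 0.0256
led 189 [213. 186.] [0.6632 0.0615]
led 363 [319. 207.] [0.6579 0.0198]
led 170 [215. 222.] [0.6486 0.0604]
led 326 [318. 256.] [0.6377 0.0183]
led 155 [218. 257.] [0.6341 0.0593]
led 143 [220. 290.] [0.6195 0.0583]
led 293 [318. 302.] [0.6177 0.0167]
led 137 [222. 322.] [0.605  0.0572]
led 266 [318. 344.] [0.5975 0.0153]
led 126 [224. 352.] [0.5903 0.0561]
led 241 [318. 385.] [0.5774 0.0139]
led 615 [242. 440.] [0.5444 0.047 ]
led 612 [394. 441.] [ 0.5499 -0.0243]
led 156 [269. 471.] [0.5278 0.0334]
[0.6074017  0.01767692 0.089868  ] 0.02560091041696085
short [ 0.6146 -0.1008] yaw deg 4.27 size [0.1059 0.029 ]
short [ 0.6104 -0.043 ] yaw deg 4.32 size [0.1052 0.0281]
slide mm [62.   1.7  0.6] len 62 jaw now -85.6 spin 0.2 (alt -179.8) q6 83.8
```

View pics/w7.png

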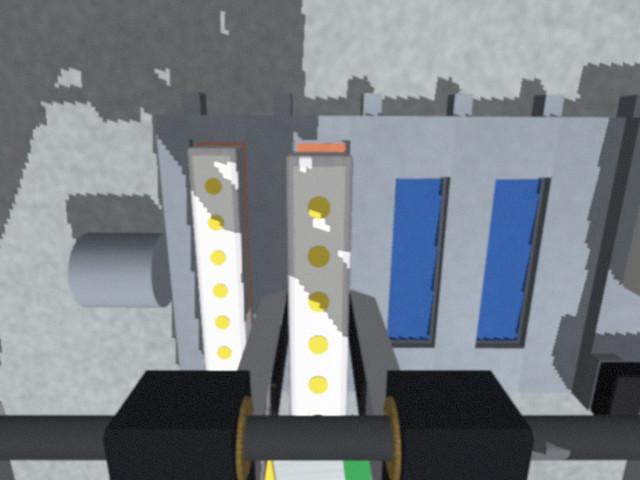

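```bash
python3 -m creep '{"hand":[0.8,0.8,0.8,0.8,0.8,0.8,0.8,0.8],"slide":[[0,0.0017,0.001],[0.015,0.0017,0.001],[0.03,0.0017,0.001],[0.045,0.0017,0.001],[0.055,0.0017,0.001],[0.0615,0.0017,0.001],[0.0615,0.0017,0.001],[0.0615,0.0017,0.001]],"spin":[0.2,0.2,0.2,0.2,0.2,0.2,0.2,0.2]}'
```

```text
time_s: 12.38
ee_pos: [0.607, 0.0154, 0.0288]
eef_rot: [2.985, 1.57, -0.086]
force: [-0.2, -0.6, -1.9]
grip_width: 0.026
```

```bash
python3 -m creep '{"hand":[0.23,0.23,0.23,0.23,0.23,0.23,0.23,0.23,0.23,0.23],"slide":[[0,0,0],[0,0,0],[0,0,0],[0,0,0],[-0.01,0,0],[-0.03,0,0],[-0.06,0,0],[-0.09,0,0],[-0.12,0,0],[-0.14,0,0]],"spin":[0,0,0,0,0,0,0,0,0,0]}'
python3 - <<'E'
from bars import *
c=ctrl.calibration('wrist'); p=tool()[0]; im=snap('wrist','w8.png'); leds(c,im,.034); print(p,ctrl.get_obs()['grip_width']); 
go([0.463,0.285,0.12],7.4)
E
```

```text
time_s: 13.22
ee_pos: [0.6074, 0.0152, 0.1726]
eef_rot: [3.034, 1.567, -0.037]
force: [-0.1, 0.0, 0.2]
grip_width: 0.0362
led 92 [236. 170.] [0.653  0.0764]
led 90 [318. 170.] [0.6575 0.017 ]
led 84 [238. 198.] [0.633 0.075]
led 84 [318. 197.] [0.6374 0.0157]
led 80 [318. 224.] [0.6174 0.0145]
led 80 [239. 224.] [0.6128 0.0733]
led 79 [241. 250.] [0.5928 0.072 ]
led 78 [318. 249.] [0.5973 0.0131]
led 72 [242. 274.] [0.5728 0.0703]
led 72 [318. 274.] [0.5773 0.0118]
led 73 [244. 299.] [0.5525 0.0687]
led 67 [317. 298.] [0.5572 0.0106]
led 282 [589. 333.] [ 0.5426 -0.2123]
led 59 [  6. 375.] [0.4693 0.2666]
led 61 [ 28. 374.] [0.4718 0.2473]
led 623 [272. 399.] [0.4618 0.0422]
led 704 [214. 440.] [0.4162 0.0918]
led 717 [422. 439.] [ 0.4303 -0.0907]
[0.60736542 0.01515926 0.17260604] 0.036163539424133036
slide mm [  54.7 -279.4  126.7] len 312 jaw now -86.0 spin 86.6 (alt -93.4) q6 84.0
```

View pics/w8.png

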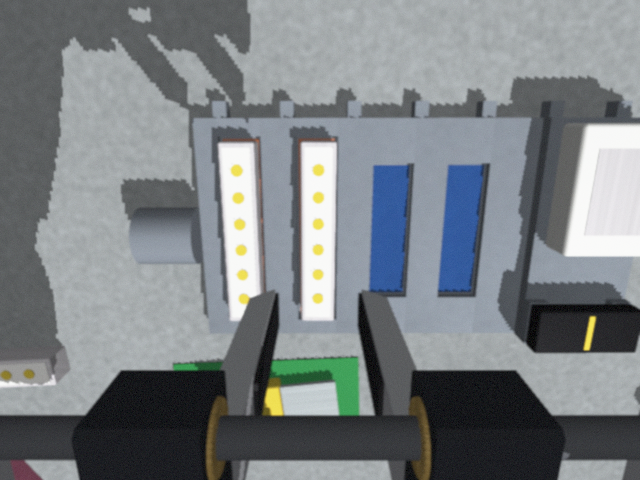

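```bash
python3 -m creep '{"hand":[0,0,0,0,0,0,0,0,0,0,0,0],"slide":[[0,-0.02,0.01],[0,-0.045,0.02],[0,-0.075,0.035],[0,-0.105,0.05],[0,-0.135,0.065],[0,-0.165,0.08],[0,-0.195,0.09],[0,-0.22,0.1],[0,-0.245,0.11],[0,-0.265,0.12],[0.02,-0.279,0.127],[0.04,-0.279,0.127]],"spin":[-7,-14,-21,-28,-35,-42,-49,-56,-63,-70,-77,-84]}'
python3 -m creep '{"hand":[-0.1,-0.1,-0.1,-0.1],"slide":[[0.01,0,0],[0.014,0,0],[0.014,0,0],[0.014,0,0]],"spin":[-7,-9.4,-9.4,-9.4]}'
python3 - <<'E'
from bars import *
c=ctrl.calibration('wrist'); im=snap('wrist','w9.png'); leds(c,im); print(tool()[0],ctrl.get_obs()['grip_width']); go([0.463,0.285,0.017],7.4)
E
```

```text
time_s: 14.27
ee_pos: [0.4597, 0.2871, 0.1295]
eef_rot: [2.199, 1.568, 0.602]
force: [-0.0, 0.6, -0.1]
grip_width: 0.0468
time_s: 14.6
ee_pos: [0.4607, 0.2846, 0.115]
eef_rot: [1.946, 1.57, 0.502]
force: [-0.5, 0.9, 0.7]
grip_width: 0.0515
led 215 [350.   8.] [0.4606 0.4277]
led 203 [333.  43.] [0.4536 0.4088]
led 186 [316.  77.] [0.4467 0.3898]
led 156 [189. 177.] [0.3762 0.3223]
led 154 [162. 192.] [0.3599 0.3107]
led 150 [136. 208.] [0.3435 0.299 ]
led 125 [320. 210.] [0.4587 0.3126]
led 144 [110. 222.] [0.327  0.2873]
led 117 [320. 240.] [0.4613 0.2925]
led 109 [320. 270.] [0.464  0.2725]
led 104 [320. 298.] [0.4666 0.2526]
led 895 [173. 440.] [0.3721 0.1249]
led 888 [464. 440.] [0.5883 0.1527]
led 1084 [250. 471.] [0.4319 0.1039]
[0.46086095 0.28469531 0.11523865] 0.05171613279236828
slide mm [98.2  2.1  0. ] len 98 jaw now 7.3 spin -0.1 (alt 179.9) q6 20.5
```

View pics/w9.png

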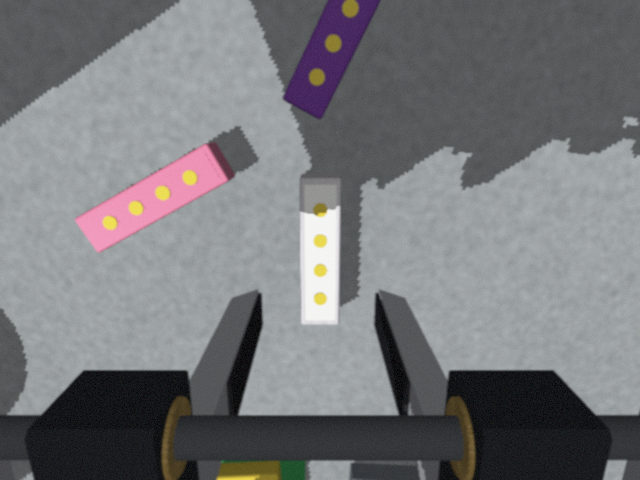

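```bash
python3 -m creep '{"hand":[-0.1,-0.1,-0.1,-0.1,-0.1,-0.1,-0.1,0.6,0.6,0.6,0.6,0.6],"slide":[[0.02,0.0015,0],[0.05,0.0015,0],[0.08,0.0015,0],[0.09,0.0015,0],[0.098,0.0015,0],[0.098,0.0015,0],[0.098,0.0015,0],[0.098,0.0015,0],[0.098,0.0015,0],[0.098,0.0015,0],[0.098,0.0015,0],[0.098,0.0015,0]],"spin":[0,0,0,0,0,0,0,0,0,0,0,0]}' 25
python3 -m creep '{"hand":[0.8,0.8,0.8,0.8],"slide":[[0,0,0],[-0.02,0,0],[-0.05,0,0],[-0.08,0,0]],"spin":[0,0,0,0]}' 25
python3 - <<'E'
from bars import *
go([0.6105,-0.0415,0.09],-85.8)
E
```

```text
time_s: 15.65
ee_pos: [0.4623, 0.2849, 0.017]
eef_rot: [1.979, 1.57, 0.538]
force: [-1.0, 0.1, 4.5]
grip_width: 0.0258
time_s: 15.98
ee_pos: [0.4614, 0.2844, 0.0966]
eef_rot: [-1.219, 1.568, -2.66]
force: [0.1, 0.6, -1.8]
grip_width: 0.0254
slide mm [  6.7 105.8 342.4] len 358 jaw now 7.4 spin -86.8 (alt 93.2) q6 20.4
```

```bash
python3 -m creep '{"hand":[0.8,0.8,0.8,0.8,0.8,0.8,0.8,0.8,0.8,0.8,0.8,0.8],"slide":[[0,0.01,0.02],[0,0.02,0.05],[0,0.03,0.08],[0,0.04,0.11],[0,0.05,0.145],[0,0.06,0.18],[0,0.07,0.215],[0,0.08,0.25],[0,0.09,0.28],[0,0.1,0.31],[0,0.106,0.33],[0.005,0.106,0.342]],"spin":[7,14,21,28,35,42,49,56,63,70,77,84]}'
python3 -m creep '{"hand":[0.8,0.8,0.8,0.8],"slide":[[0,0,0],[0,0,0],[0,0,0],[0,0,0]],"spin":[7,9.2,9.2,9.2]}'
python3 - <<'E'
from bars import *
c=ctrl.calibration('wrist'); p=tool()[0]; im=snap('wrist','w10.png'); leds(c,im,p[2]+.007); print(p,ctrl.get_obs()['grip_width']); 
import m2; m2.bays(im[:,:,::-1].copy(),c)
go([0.6105,-0.0415,0.028],-85.8)
E
```

```text
time_s: 16.98
ee_pos: [0.6125, -0.0431, 0.0918]
eef_rot: [2.654, 1.57, -0.262]
force: [-0.3, -0.1, -1.6]
grip_width: 0.0256
time_s: 17.32
ee_pos: [0.6112, -0.0406, 0.0912]
eef_rot: [-0.195, 1.57, 3.022]
force: [-0.6, -0.2, -1.9]
grip_width: 0.0257
led 194 [104. 184.] [0.6644 0.0453]
led 190 [214. 184.] [0.6677 0.0026]
led 178 [109. 221.] [0.6499 0.0443]
led 173 [216. 221.] [0.6532 0.0016]
led 166 [114. 256.] [0.6354 0.0432]
led 159 [219. 256.] [6.387e-01 6.000e-04]
led 333 [318. 258.] [ 0.6407 -0.04  ]
led 153 [119. 289.] [0.6209 0.0421]
led 150 [220. 289.] [ 6.242e-01 -3.000e-04]
led 301 [318. 304.] [ 0.6205 -0.0416]
led 146 [123. 320.] [0.6064 0.041 ]
led 140 [222. 320.] [ 0.6097 -0.0012]
led 271 [318. 346.] [ 0.6003 -0.0431]
led 132 [128. 350.] [0.5919 0.0399]
led 129 [224. 350.] [ 0.5952 -0.0022]
led 248 [318. 387.] [ 0.5801 -0.0446]
led 366 [579. 397.] [ 0.5837 -0.1632]
led 568 [242. 440.] [ 0.5485 -0.0113]
led 593 [394. 440.] [ 0.5541 -0.0824]
led 791 [ 89. 469.] [0.5256 0.062 ]
[ 0.61117069 -0.04062684  0.09117936] 0.02580267720630508
short [ 0.6143 -0.1009] yaw deg 4.18 size [0.1056 0.0282]
short [ 0.6566 -0.0397] yaw deg -85.62 size [0.0261 0.0129]
slide mm [63.3  0.9  0.7] len 63 jaw now -85.7 spin 0.1 (alt -179.9) q6 78.4
```

View pics/w10.png

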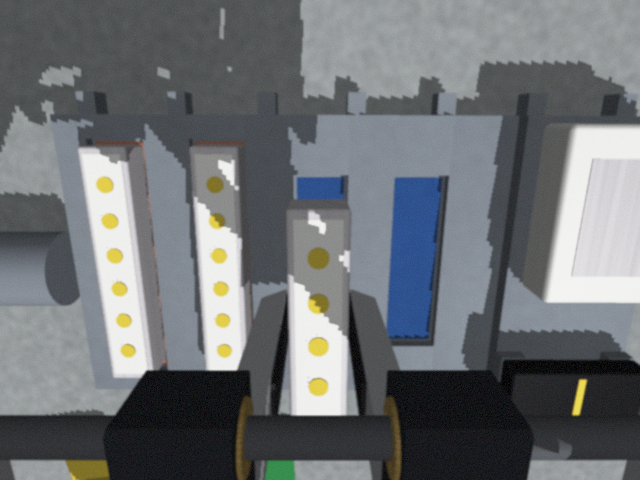

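```bash
python3 -m creep '{"hand":[0.8,0.8,0.8,0.8,0.8,0.8,0.8,0.8],"slide":[[0,0.0008,0],[0.015,0.0008,0],[0.03,0.0008,0],[0.045,0.0008,0],[0.056,0.0008,0],[0.063,0.0008,0],[0.063,0.0008,0],[0.063,0.0008,0]],"spin":[0,0,0,0,0,0,0,0]}'
```

```text
time_s: 18.03
ee_pos: [0.6116, -0.0414, 0.0287]
eef_rot: [2.909, 1.571, -0.158]
force: [-0.1, 0.5, -1.4]
grip_width: 0.026
```

```bash
python3 -m creep '{"hand":[0.23,0.23,0.23,0.23,0.23,0.23,0.23,0.23,0.23,0.23],"slide":[[0,0,0],[0,0,0],[0,0,0],[0,0,0],[-0.01,0,0],[-0.03,0,0],[-0.06,0,0],[-0.09,0,0],[-0.12,0,0],[-0.14,0,0]],"spin":[0,0,0,0,0,0,0,0,0,0]}'
python3 - <<'E'
from bars import *
c=ctrl.calibration('wrist'); p=tool()[0]; im=snap('wrist','w11.png'); leds(c,im,.034); print(p,ctrl.get_obs()['grip_width']); 
snap('scene','s11.png')
E
```

```text
time_s: 18.87
ee_pos: [0.6119, -0.0415, 0.1727]
eef_rot: [2.949, 1.567, -0.119]
force: [1.3, -0.2, 1.3]
grip_width: 0.0359
led 97 [158. 170.] [0.653  0.0767]
led 94 [239. 170.] [0.6575 0.0174]
led 88 [160. 198.] [0.6328 0.0752]
led 88 [240. 198.] [0.6375 0.0162]
led 91 [318. 198.] [ 0.6415 -0.0408]
led 86 [163. 225.] [0.6127 0.0737]
led 84 [242. 224.] [0.6173 0.0149]
led 84 [318. 224.] [ 0.6214 -0.0423]
led 78 [243. 250.] [0.5972 0.0136]
led 81 [166. 250.] [0.5926 0.0722]
led 75 [318. 250.] [ 0.6014 -0.0437]
led 78 [169. 275.] [0.5726 0.0707]
led 73 [244. 275.] [0.5771 0.0122]
led 73 [318. 275.] [ 0.5812 -0.0453]
led 71 [171. 299.] [0.5525 0.0692]
led 69 [245. 299.] [0.557 0.011]
led 281 [514. 334.] [ 0.5422 -0.2086]
led 677 [214. 439.] [0.421  0.0346]
led 687 [422. 440.] [ 0.4342 -0.1484]
[ 0.6119476  -0.04150421  0.17265454] 0.03584760996721023
```

View pics/w11.png

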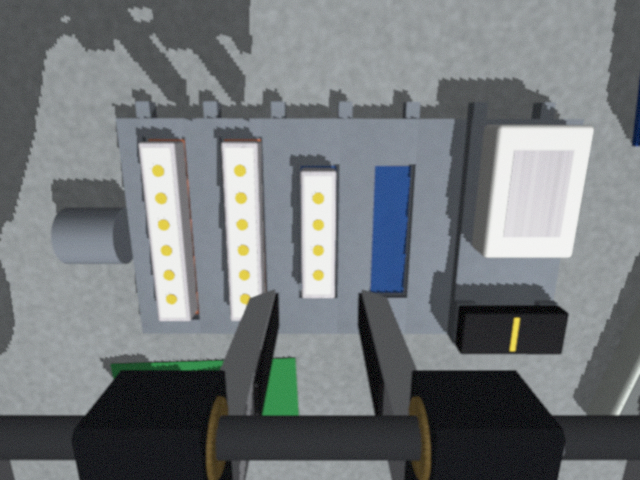

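View pics/s11.png

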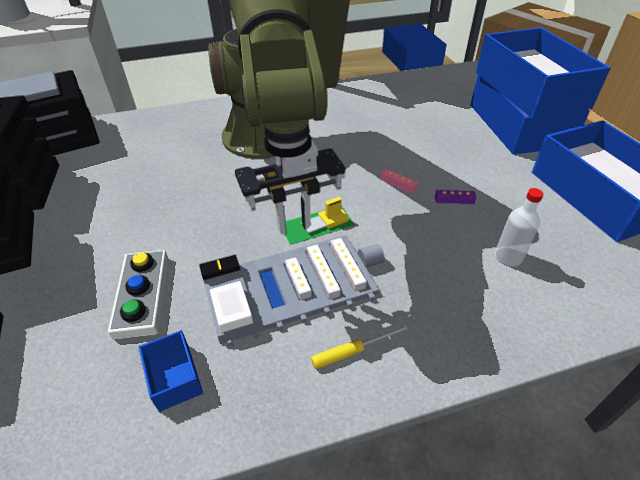

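```bash
python3 - <<'E'
from h import *
go([0.56,0.06,0.30],-85.8)
E
```

```text
slide mm [-127.  -105.1   44.3] len 171 jaw now -85.8 spin 0.0 (alt -180.0) q6 78.5
```

```bash
python3 -m creep '{"hand":[-1,-1,-1,-1,-1,-1,-1,-1],"slide":[[-0.03,-0.02,0.01],[-0.06,-0.045,0.02],[-0.09,-0.07,0.03],[-0.11,-0.09,0.04],[-0.127,-0.105,0.044],[-0.127,-0.105,0.044],[-0.127,-0.105,0.044],[-0.127,-0.105,0.044]],"spin":[0,0,0,0,0,0,0,0]}'
python3 - <<'E'
from h import *
import pickle
c=ctrl.calibration('wrist'); p,R=tool(); im=snap('wrist','w12.png'); pickle.dump((c,p,R),open('w12.pkl','wb')); print(p)
snap('side','d12.png')
E
```

```text
time_s: 19.63
ee_pos: [0.5597, 0.0594, 0.294]
eef_rot: [0.044, 1.569, -3.024]
force: [-0.4, 0.2, -0.3]
grip_width: 0.0863
[0.55966583 0.05939663 0.29396074]
```

View pics/w12.png

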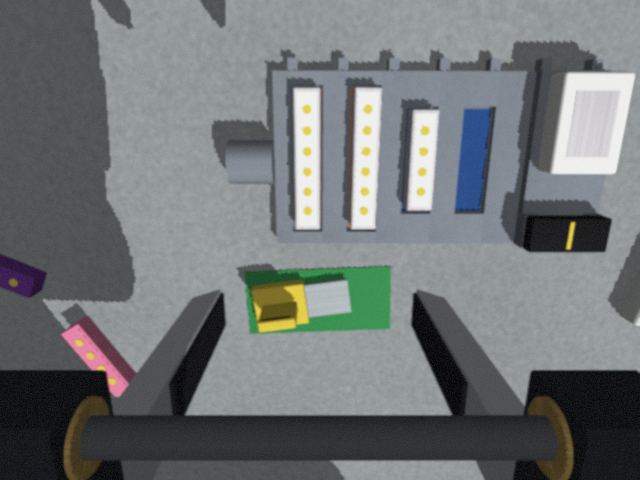

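View pics/d12.png

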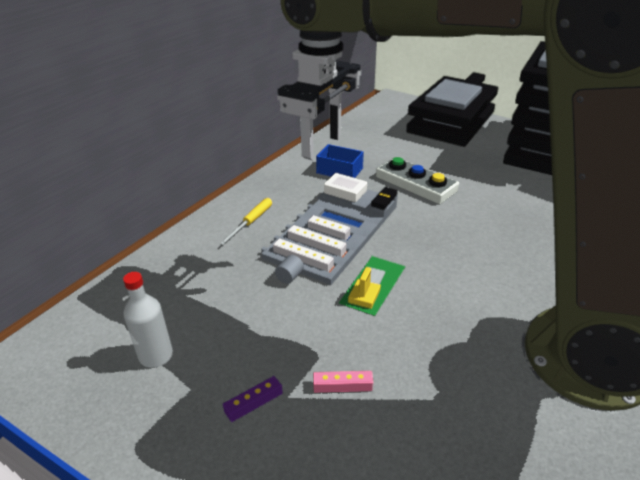

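```bash
python3 - <<'E'
import cv2
a=cv2.imread('pics/w12.png'); cv2.imwrite('pics/c12.png',cv2.resize(a[255:345,235:400],None,fx=4.8,fy=4.8,interpolation=2))
cv2.imwrite('pics/c12b.png',cv2.resize(a[190:270,480:640],None,fx=5,fy=5,interpolation=2))
E
```

```text
(no output)
```

View pics/c12.png

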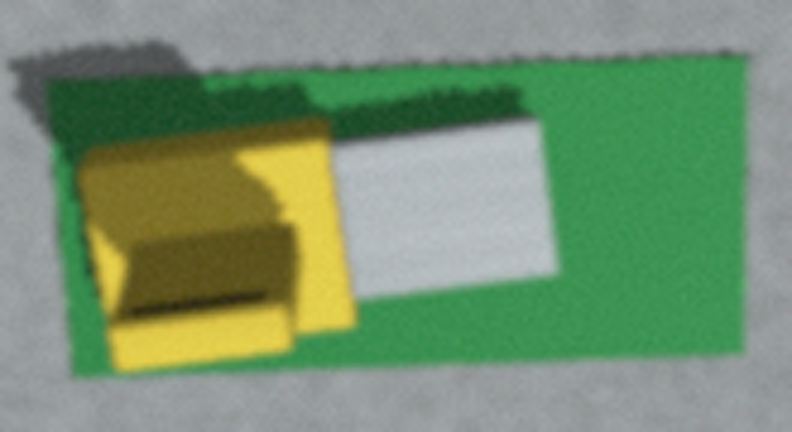

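View pics/c12b.png

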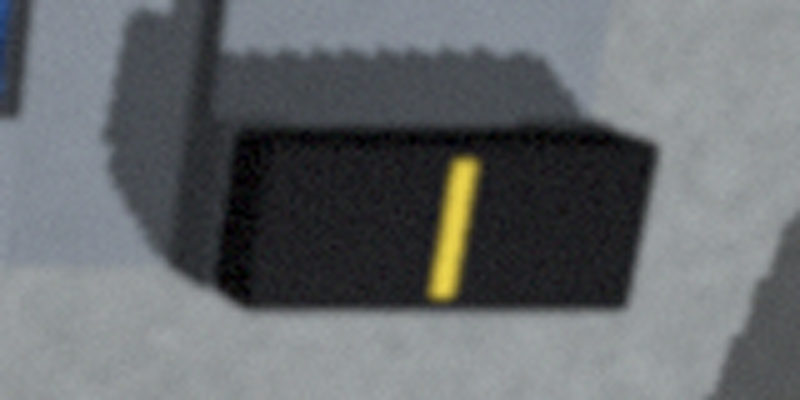

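```bash
python3 - <<'E'
from h import *
import pickle
c,p,R=pickle.load(open('w12.pkl','rb'))
corr=R[:,1]*-0.0017   # camera lateral offset in the tool, seen as ~0
f=lambda x,y,z:(plane(c,(x/4.8+235,y/4.8+255),z)+corr)[:2]
B=[f(330,142,.012),f(540,120,.012),f(558,272,.012),f(358,299,.012)]
for b in B: print(b.round(4))
B=np.array(B); e=(B[1]-B[0])+(B[2]-B[3]); print('blade yaw',np.degrees(np.arctan2(e[1],e[0])),'len',np.linalg.norm(e)/2,'w',np.linalg.norm(B[1]-B[2]))
s=B[3]-B[0];t=B[2]-B[1]; print('edges yaw',np.degrees(np.arctan2(s[1],s[0])),np.degrees(np.arctan2(t[1],t[0])))
tip=(B[1]+B[2])/2; e/=np.linalg.norm(e); print('tip',tip,'origin from tip',tip-e*.08)
F=np.array([f(*q,.064) for q in((112,325),(293,300),(293,350),(118,372))]); print('fin',F.round(4),F.mean(0)); d=F[1]-F[0];print(np.degrees(np.arctan2(d[1],d[0])))
M=np.array([f(*q,.002) for q in((48,80),(747,55),(744,353),(73,377))]); print('mat',M.round(4),M.mean(0)); d=M[1]-M[0];print(np.degrees(np.arctan2(d[1],d[0])))
g=lambda x,y,z:(plane(c,(x/5+480,y/5+190),z)+corr)[:2]
print('clamp line top',g(467,157,.052),g(442,298,.052)); 
C=np.array([g(*q,.052) for q in((248,132),(657,148),(627,304),(248,304))]); print('clamp top',C.round(4),C.mean(0))
# scene and side check of line
for n,fn in(('scene','s11.png'),('side','d12.png')):
    a=cv2.imread('pics/'+fn);hsv=cv2.cvtColor(a,cv2.COLOR_BGR2HSV);cc=ctrl.calibration(n)
    m=cv2.inRange(hsv,np.array((20,110,60)),np.array((34,255,255)));N,l,st,ce=cv2.connectedComponentsWithStats(m)
    for i in range(1,N):
        if st[i,4]>20:
            q=plane(cc,ce[i],.052)
            print(n,st[i,4],ce[i].round(1),q[:2].round(4))
E
```

```text
[0.4621 0.0687]
[0.4714 0.0192]
[0.4323 0.0111]
[0.4215 0.0592]
blade yaw -78.3382742423697 len 0.049855826886873574 w 0.03990940813973733
edges yaw -166.82671108493935 -168.29490021613194
tip [0.45183732 0.01511697] origin from tip [0.43566667 0.09346561]
fin [[0.4366 0.1129]
 [0.4455 0.074 ]
 [0.4336 0.0733]
 [0.4254 0.1112]] [0.43527216 0.0928275 ]
-77.12641902078603
mat [[ 0.469   0.1379]
 [ 0.488  -0.0301]
 [ 0.4089 -0.0391]
 [ 0.3896  0.1295]] [0.43887926 0.04956671]
-83.56574115034778
clamp line top [ 0.56569633 -0.19658629] [ 0.53624398 -0.19871591]
clamp top [[ 0.5675 -0.1516]
 [ 0.5704 -0.2342]
 [ 0.5378 -0.2369]
 [ 0.532  -0.1594]] [ 0.55191328 -0.19551584]
scene 23 [272.1 174.1] [ 0.2744 -0.022 ]
scene 543 [333.3 213.4] [0.4681 0.0836]
scene 171 [139.9 258.9] [ 0.4843 -0.3577]
scene 34 [218.6 264.3] [ 0.55   -0.1973]
scene 719 [336.6 353.7] [ 0.8263 -0.0245]
side 103 [438.  177.3] [ 0.4754 -0.3462]
side 35 [384.3 194.7] [ 0.5505 -0.1951]
side 307 [257.9 210.4] [0.7646 0.0278]
side 750 [364.1 290.6] [0.4169 0.1292]
```

```bash
python3 - <<'E'
from h import *
go([0.4355,0.0932,0.12],11.7)
E
```

```text
slide mm [174.1 -43.  121. ] len 216 jaw now -85.8 spin 82.5 (alt -97.5) q6 88.1
```

```bash
python3 -m creep '{"hand":[-0.1,-0.1,-0.1,-0.1,-0.1,-0.1,-0.1,-0.1,-0.1,-0.1,-0.1,-0.1],"slide":[[0.01,-0.005,0.01],[0.03,-0.01,0.02],[0.05,-0.015,0.04],[0.07,-0.02,0.06],[0.09,-0.025,0.08],[0.11,-0.03,0.1],[0.13,-0.035,0.11],[0.14,-0.04,0.12],[0.15,-0.043,0.121],[0.16,-0.043,0.121],[0.17,-0.043,0.121],[0.174,-0.043,0.121]],"spin":[-7,-14,-21,-28,-35,-42,-49,-56,-63,-70,-77,-84]}'
python3 -m creep '{"hand":[0.1,0.1,0.1,0.1],"slide":[[0,0,0],[0,0,0],[0,0,0],[0,0,0]],"spin":[-7,-13.5,-13.5,-13.5]}'
python3 - <<'E'
from h import *
import pickle
c=ctrl.calibration('wrist'); p,R=tool(); im=snap('wrist','w13.png'); pickle.dump((c,p,R),open('w13.pkl','wb')); print(p)
go([0.4355,0.0932,0.032],11.7)
E
```

```text
time_s: 20.73
ee_pos: [0.4352, 0.0933, 0.1194]
eef_rot: [-1.397, 1.568, -2.994]
force: [-0.6, -0.1, -0.4]
grip_width: 0.0514
time_s: 21.07
ee_pos: [0.4358, 0.0935, 0.1208]
eef_rot: [-1.605, 1.57, -2.975]
force: [-0.1, -0.0, -0.4]
grip_width: 0.042
[0.43579095 0.09353365 0.12084009]
slide mm [89.  -0.4  0.3] len 89 jaw now 11.4 spin -0.3 (alt 179.7) q6 -4.0
```

View pics/w13.png

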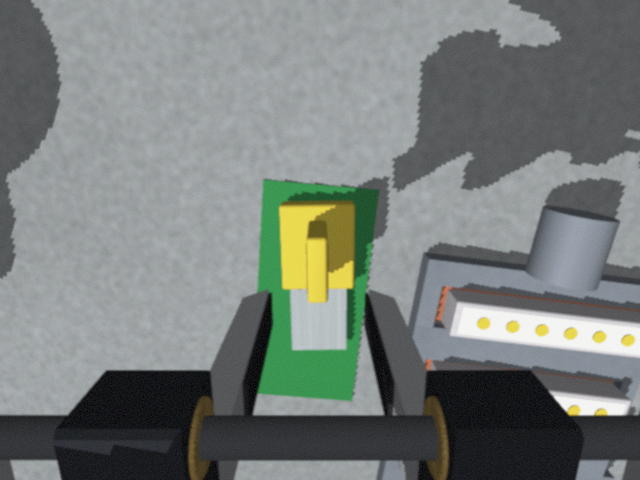

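```bash
python3 -m creep '{"hand":[0.1,0.1,0.1,0.1,0.1,0.1,0.9,0.9,0.9,0.9,0.9,0.9],"slide":[[0.02,0,0],[0.045,0,0],[0.07,0,0],[0.083,0,0],[0.0885,0,0],[0.0885,0,0],[0.0885,0,0],[0.0885,0,0],[0.0885,0,0],[0.0885,0,0],[0.0885,0,0],[0.0885,0,0]],"spin":[-0.3,-0.3,-0.3,-0.3,-0.3,-0.3,-0.3,-0.3,-0.3,-0.3,-0.3,-0.3]}' 40
python3 -m creep '{"hand":[0.95,0.95,0.95,0.95,0.95,0.95],"slide":[[0,0,0],[0,0,0],[-0.015,0,0],[-0.035,0,0],[-0.06,0,0],[-0.06,0,0]],"spin":[0,0,0,0,0,0]}' 40
python3 - <<'E'
from h import *
import pickle
c=ctrl.calibration('wrist'); p,R=tool(); im=snap('wrist','w14.png'); pickle.dump((c,p,R),open('w14.pkl','wb')); print(p)
go([0.455,-0.2037,0.09],94.2)
E
```

```text
time_s: 22.12
ee_pos: [0.4362, 0.094, 0.0334]
eef_rot: [1.494, 1.57, 0.133]
force: [-0.7, 0.1, 5.5]
grip_width: 0.0117
time_s: 22.62
ee_pos: [0.4377, 0.0943, 0.0966]
eef_rot: [1.498, 1.565, 0.137]
force: [1.3, -0.7, -1.0]
grip_width: 0.0118
[0.43768334 0.09428617 0.09660816]
slide mm [  4.6 -44.4 295.1] len 298 jaw now 12.0 spin -82.2 (alt 97.8) q6 -4.5
```

View pics/w14.png

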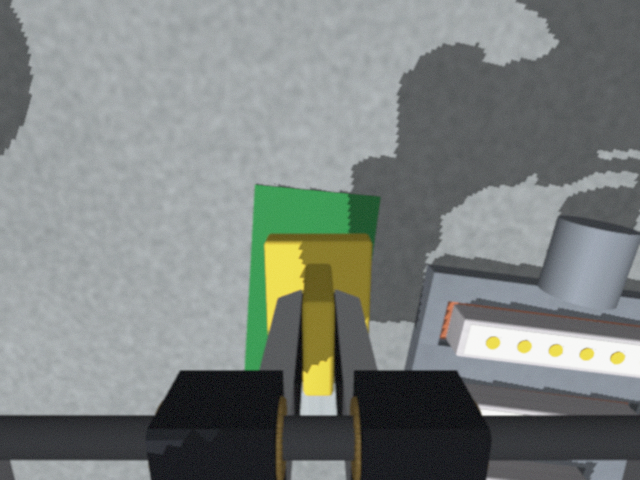

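```bash
python3 -m creep '{"hand":[0.95,0.95,0.95,0.95,0.95,0.95,0.95,0.95,0.95,0.95,0.95,0.95],"slide":[[-0.005,-0.005,0.02],[-0.01,-0.01,0.045],[-0.01,-0.018,0.07],[-0.01,-0.026,0.1],[-0.01,-0.034,0.13],[-0.01,-0.042,0.16],[-0.01,-0.05,0.19],[-0.01,-0.058,0.22],[-0.01,-0.066,0.25],[-0.01,-0.072,0.275],[-0.01,-0.075,0.29],[-0.01,-0.075,0.29]],"spin":[-7,-14,-21,-28,-35,-42,-49,-56,-63,-70,-77,-82.2]}'
python3 -m creep '{"hand":[0.95,0.95,0.95],"slide":[[0,0,0],[0,0,0],[0,0,0]],"spin":[0,0,0]}'
python3 - <<'E'
from h import *
import pickle
c=ctrl.calibration('wrist'); p,R=tool(); im=snap('wrist','w15.png'); pickle.dump((c,p,R),open('w15.pkl','wb')); print(p)
snap('scene','s15.png');snap('side','d15.png')
go([0.4233,-0.206,0.0545],94.2)
E
```

```text
time_s: 23.67
ee_pos: [0.4224, -0.2076, 0.1018]
eef_rot: [2.803, 1.57, 2.875]
force: [0.9, 1.4, -2.3]
grip_width: 0.012
time_s: 23.92
ee_pos: [0.4228, -0.2047, 0.1024]
eef_rot: [2.506, 1.57, 2.57]
force: [-0.1, -0.8, -1.3]
grip_width: 0.0113
[ 0.42277808 -0.2047136   0.10240499]
slide mm [48.3 -1.2  0.2] len 48 jaw now 93.8 spin -0.4 (alt 179.6) q6 -124.1
```

View pics/w15.png

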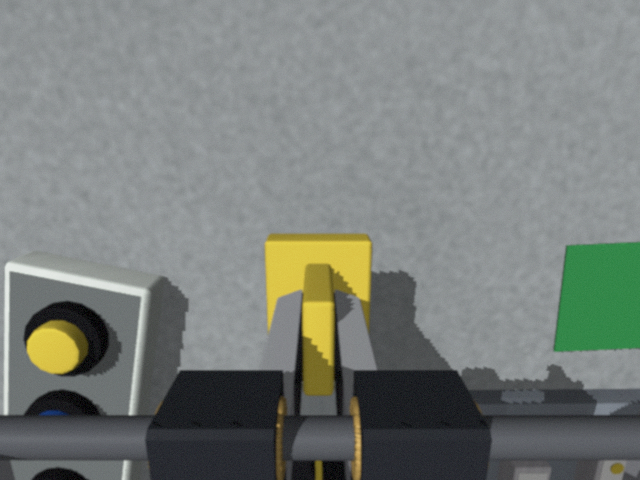

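View pics/s15.png

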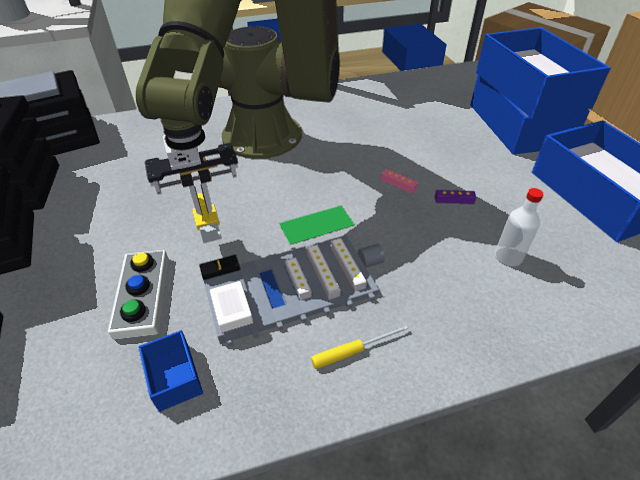

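View pics/d15.png

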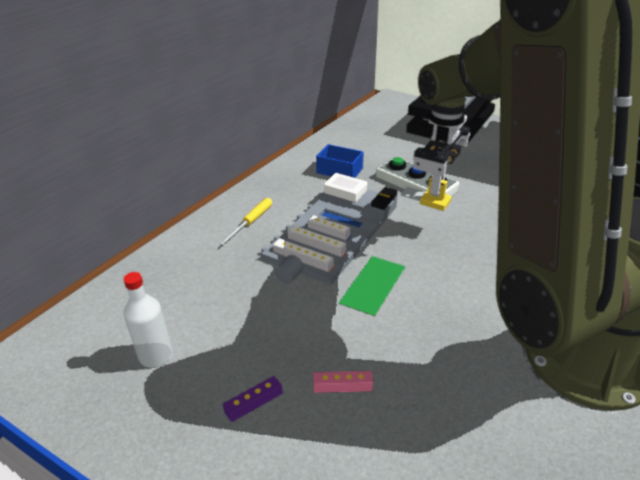

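```bash
python3 - <<'E'
import cv2
a=cv2.imread('pics/s15.png'); cv2.imwrite('pics/c15.png',cv2.resize(a[190:280,160:260],None,fx=6.6,fy=6.6,interpolation=2))
a=cv2.imread('pics/d15.png'); cv2.imwrite('pics/c15b.png',cv2.resize(a[160:230,370:470],None,fx=8,fy=8,interpolation=2))
E
```

```text
(no output)
```

View pics/c15.png

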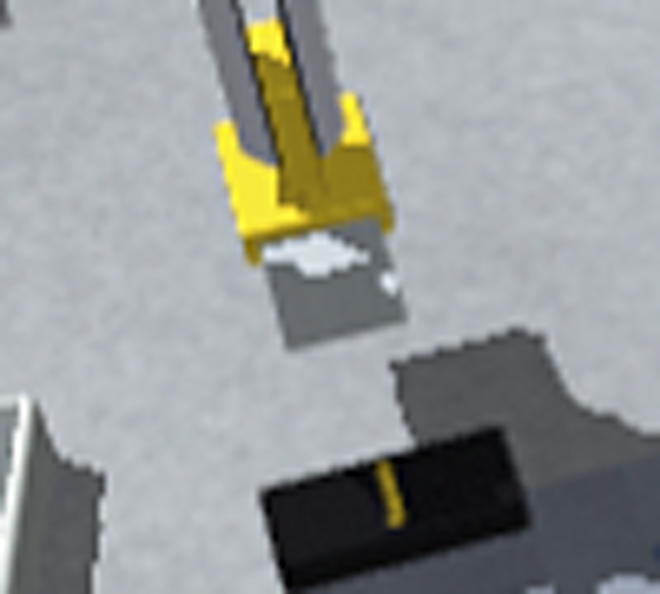

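View pics/c15b.png

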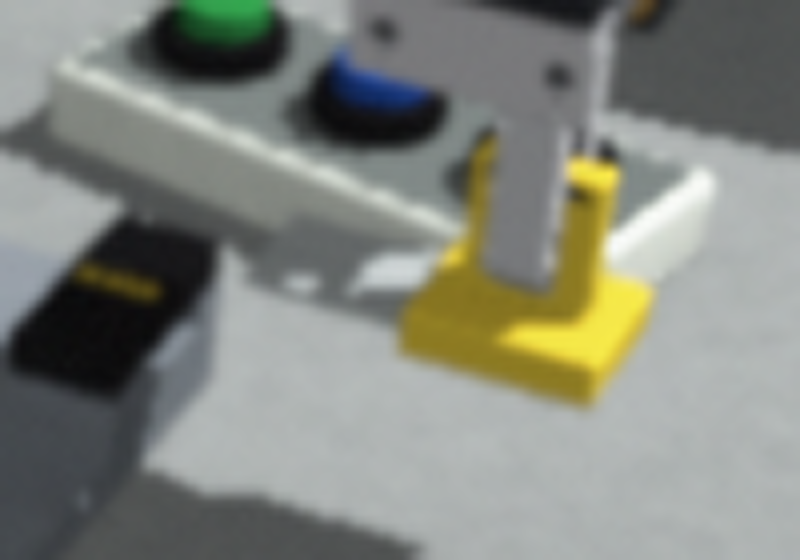

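```bash
python3 - <<'E'
from h import *
cs,cd=ctrl.calibration('scene'),ctrl.calibration('side')
def tri(a,b):
    o1,d1=ray(cs,a);o2,d2=ray(cd,b)
    A=np.array([d1,-d2]).T; s=np.linalg.lstsq(A,o2-o1,rcond=None)[0]; p,q=o1+d1*s[0],o2+d2*s[1]; return ((p+q)/2).round(4),np.linalg.norm(p-q).round(4)
S=lambda x,y:(160+x/6.6,190+y/6.6); D=lambda x,y:(370+x/8,160+y/8)
print('front +y bottom',tri(S(393,232),D(402,352)))
print('front +y top',tri(S(390,212),D(402,318)))
print('clamp line ends far',tri(S(398,525),D(80,272)),'near',tri(S(382,462),D(158,295)))
t=np.array([.4228,-.2047,.1024]); e=np.array([np.cos(np.radians(3.8)),np.sin(np.radians(3.8)),0]);n=np.array([-e[1],e[0],0])
print('expected',t+.03*e+.025*n-[0,0,.0305])
c=cs
for z in(.080,.082,.084): print(z,plane(c,S(405,320),z),plane(c,S(290,348),z))
print('exp tips',t+.08*e+.02*n,t+.08*e-.02*n)
E
```

```text
front +y bottom (array([ 0.4487, -0.1791,  0.0702]), np.float64(0.0012))
front +y top (array([ 0.4502, -0.1788,  0.0811]), np.float64(0.0022))
clamp line ends far (array([ 0.563 , -0.196 ,  0.0491]), np.float64(0.0005)) near (array([ 0.5359, -0.1969,  0.0503]), np.float64(0.0007))
expected [ 0.4510772  -0.17776675  0.0719    ]
0.08 [ 0.50367241 -0.18033562  0.08      ] [ 0.50548889 -0.21769301  0.08      ]
0.082 [ 0.50579242 -0.18028101  0.082     ] [ 0.50760352 -0.21752763  0.082     ]
0.084 [ 0.50791243 -0.18022641  0.084     ] [ 0.50971814 -0.21736224  0.084     ]
exp tips [ 0.50129864 -0.17944206  0.1024    ] [ 0.5039496  -0.21935412  0.1024    ]
```

```bash
python3 - <<'E'
from h import *
import pickle
for fn in('w14','w15'):
    c,p,R=pickle.load(open(fn+'.pkl','rb'))
    for nm,q in(('foot back top -y..+y',[.0145,-.025-.0,-.03]),('',[.0145,.025,-.03]),('foot back bottom',[.0305,-.025,-.03]),('',[.0305,.025,-.03]),('fin top back',[-.0315,.006,-.02]),('',[-.0315,-.006,-.02]),('fin top front',[-.0315,.006,.02])):
        q=np.array(q)+[0,.0017,0]
        print(fn,nm,proj(c,p+R@q).round(1))
import cv2
a=cv2.imread('pics/w15.png'); cv2.imwrite('pics/c15c.png',cv2.resize(a[220:410,250:390],None,fx=4,fy=3,interpolation=2))
E
```

```text
w14 foot back top -y..+y [266.3 238.2]
w14  [375.9 238.3]
w14 foot back bottom [270.1 229.7]
w14  [371.7 229.7]
w14 fin top back [338.7 298.9]
w14  [305.3 298.9]
w14 fin top front [337.2 394.8]
w15 foot back top -y..+y [270.2 240.6]
w15  [379.6 240.7]
w15 foot back bottom [273.7 231.9]
w15  [375.1 231.9]
w15 fin top back [343.5 301.8]
w15  [310.2 301.8]
w15 fin top front [341.6 397.3]
```

View pics/c15c.png

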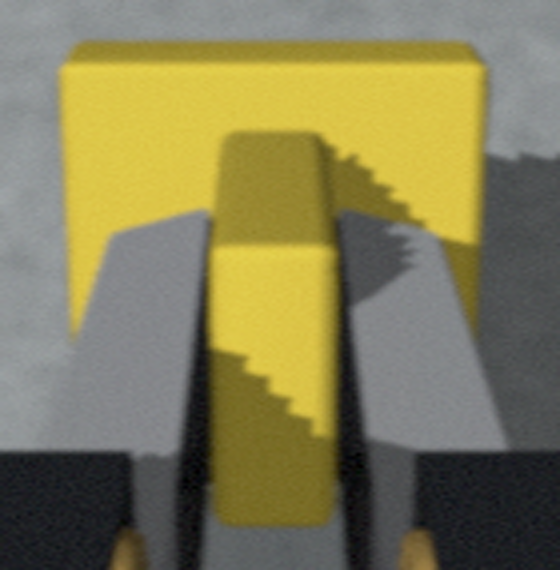

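```bash
python3 -m creep '{"hand":[0.95,0.95,0.95,0.95,0.95,0.95,0.95],"slide":[[0.02,-0.0012,0],[0.04,-0.0012,0],[0.055,-0.0012,0],[0.062,-0.0012,0],[0.062,-0.0012,0],[0.062,-0.0012,0],[0.062,-0.0012,0]],"spin":[-0.4,-0.4,-0.4,-0.4,-0.4,-0.4,-0.4]}'
python3 -m creep '{"hand":[0.95,0.95,0.95],"slide":[[0.002,0,0],[0.002,0,0],[0.002,0,0]],"spin":[0,0,0]}'
python3 -m creep '{"hand":[0.95,0.95,0.95],"slide":[[0.001,0,0],[0.001,0,0],[0.001,0,0]],"spin":[0,0,0]}'
python3 -m creep '{"hand":[0.95,0.95,0.95],"slide":[[0.001,0,0],[0.001,0,0],[0.001,0,0]],"spin":[0,0,0]}'
python3 -m creep '{"hand":[0.95,0.95,0.95],"slide":[[0.001,0,0],[0.001,0,0],[0.001,0,0]],"spin":[0,0,0]}'
```

```text
time_s: 24.65
ee_pos: [0.4236, -0.2066, 0.0419]
eef_rot: [-0.595, 1.569, -0.52]
force: [0.4, -0.9, -0.4]
grip_width: 0.0119
time_s: 24.9
ee_pos: [0.4232, -0.2065, 0.0393]
eef_rot: [-0.632, 1.57, -0.557]
force: [0.4, 0.4, -1.3]
grip_width: 0.0118
time_s: 25.15
ee_pos: [0.423, -0.2064, 0.038]
eef_rot: [1.758, 1.571, 1.833]
force: [-0.4, -0.0, -1.0]
grip_width: 0.0115
time_s: 25.4
ee_pos: [0.423, -0.2064, 0.0369]
eef_rot: [2.39, 1.571, 2.464]
force: [0.6, 0.2, -1.7]
grip_width: 0.0116
time_s: 25.65
ee_pos: [0.423, -0.2065, 0.0359]
eef_rot: [2.9, 1.571, 2.975]
force: [-0.6, -0.2, -0.7]
grip_width: 0.0115
```

```bash

python3 -m creep '{"hand":[0.95,0.95,0.95],"slide":[[0.001,0,0],[0.001,0,0],[0.001,0,0]],"spin":[0,0,0]}'
python3 -m creep '{"hand":[0.95,0.95,0.95],"slide":[[0.001,0,0],[0.001,0,0],[0.001,0,0]],"spin":[0,0,0]}'
python3 -m creep '{"hand":[0.95,0.95,0.95],"slide":[[0.001,0,0],[0.001,0,0],[0.001,0,0]],"spin":[0,0,0]}'
```

```text
time_s: 25.9
ee_pos: [0.423, -0.2064, 0.0349]
eef_rot: [2.456, 1.571, 2.531]
force: [-0.4, -0.7, -2.3]
grip_width: 0.0119
time_s: 26.15
ee_pos: [0.423, -0.2064, 0.0339]
eef_rot: [2.299, 1.571, 2.373]
force: [0.2, -0.4, -1.4]
grip_width: 0.0116
time_s: 26.4
ee_pos: [0.423, -0.2064, 0.0329]
eef_rot: [2.602, 1.571, 2.677]
force: [0.4, -0.2, -2.2]
grip_width: 0.0118
```

```bash

python3 -m creep '{"hand":[0.95,0.95,0.95],"slide":[[0.001,0,0],[0.001,0,0],[0.001,0,0]],"spin":[0,0,0]}'
python3 -m creep '{"hand":[0.95,0.95,0.95],"slide":[[0.001,0,0],[0.001,0,0],[0.001,0,0]],"spin":[0,0,0]}'
```

```text
time_s: 26.65
ee_pos: [0.423, -0.2064, 0.0319]
eef_rot: [2.368, 1.571, 2.443]
force: [-0.3, -0.4, -1.7]
grip_width: 0.0115
time_s: 26.9
ee_pos: [0.4232, -0.2065, 0.0314]
eef_rot: [-0.605, 1.571, -0.53]
force: [-2.6, 0.1, 6.9]
grip_width: 0.0112
```

```bash
python3 -m creep '{"hand":[0.95,0.95,0.95],"slide":[[0.0005,0,0],[0.0005,0,0],[0.0005,0,0]],"spin":[0,0,0]}'
```

```text
time_s: 27.15
ee_pos: [0.4232, -0.2065, 0.0314]
eef_rot: [-0.662, 1.57, -0.587]
force: [-5.5, 3.4, 16.9]
grip_width: 0.0111
```

```bash
python3 -m creep '{"hand":[0.95,0.95,0.95,0.95,0.95,0.95],"slide":[[-0.008,0,0],[-0.016,0,0],[-0.024,0,0],[-0.024,0,0],[-0.024,0,0],[-0.024,0,0]],"spin":[0,0,0,0,0,0]}'
python3 - <<'E'
from h import *
import pickle
p,R=tool(); a=snap('scene','s16.png');
cv2.imwrite('pics/c16.png',cv2.resize(a[190:290,160:270,::-1],None,fx=6,fy=6,interpolation=2))
go([0.503,-0.2002,0.0555],94.2)
E
```

```text
time_s: 27.65
ee_pos: [0.423, -0.2064, 0.0543]
eef_rot: [2.163, 1.571, 2.238]
force: [0.7, -0.9, -1.5]
grip_width: 0.0118
slide mm [-1.4  0.1 80.3] len 80 jaw now 94.3 spin 0.1 (alt -179.9) q6 -124.8
```

View pics/c16.png

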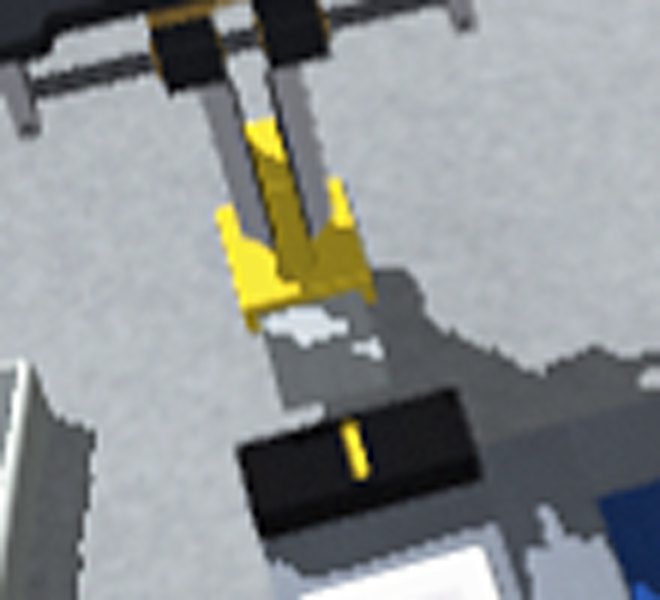

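```bash
python3 -m creep '{"hand":[0.95,0.95,0.95,0.95,0.95,0.95,0.95,0.95],"slide":[[-0.0012,0,0],[-0.0012,0,0.01],[-0.0012,0,0.02],[-0.0012,0,0.028],[-0.0012,0,0.034],[-0.0012,0,0.04],[-0.0012,0,0.045],[-0.0012,0,0.045]],"spin":[0,0,0,0,0,0,0,0]}'
python3 -m creep '{"hand":[0.95,0.95,0.95,0.95,0.95],"slide":[[0,0,0.005],[0,0,0.01],[0,0,0.015],[0,0,0.015],[0,0,0.015]],"spin":[0,0,0,0,0]}'
```

```text
time_s: 28.37
ee_pos: [0.4687, -0.203, 0.0556]
eef_rot: [-0.299, 1.571, -0.224]
force: [0.0, 0.4, -1.0]
grip_width: 0.0116
time_s: 28.78
ee_pos: [0.483, -0.2019, 0.0556]
eef_rot: [2.669, 1.571, 2.745]
force: [-0.0, 0.1, -1.0]
grip_width: 0.012
```

```bash
python3 -m creep '{"hand":[0.95,0.95,0.95,0.95,0.95],"slide":[[0,0,0.004],[0,0,0.008],[0,0,0.012],[0,0,0.014],[0,0,0.014]],"spin":[0,0,0,0,0]}'
python3 -m creep '{"hand":[0.95,0.95,0.95],"slide":[[0,0,0.002],[0,0,0.002],[0,0,0.002]],"spin":[0,0,0]}'
```

```text
time_s: 29.2
ee_pos: [0.4973, -0.2008, 0.0556]
eef_rot: [-0.118, 1.571, -0.042]
force: [0.0, -0.5, -1.1]
grip_width: 0.012
time_s: 29.45
ee_pos: [0.4988, -0.2007, 0.0556]
eef_rot: [2.548, 1.571, 2.623]
force: [0.5, 0.7, -1.1]
grip_width: 0.0118
```

```bash
python3 -m creep '{"hand":[0.95,0.95,0.95],"slide":[[0,0,0.0015],[0,0,0.0015],[0,0,0.0015]],"spin":[0,0,0]}'
python3 -m creep '{"hand":[0.95,0.95,0.95],"slide":[[0,0,0.0015],[0,0,0.0015],[0,0,0.0015]],"spin":[0,0,0]}'
```

```text
time_s: 29.7
ee_pos: [0.5003, -0.2006, 0.0557]
eef_rot: [-1.613, 1.571, -1.538]
force: [0.8, 0.8, -1.0]
grip_width: 0.0119
time_s: 29.95
ee_pos: [0.5019, -0.2005, 0.0557]
eef_rot: [-0.765, 1.571, -0.69]
force: [0.5, 0.6, -1.0]
grip_width: 0.0116
```

```bash
python3 -m creep '{"hand":[0.95,0.95,0.95],"slide":[[0,0,0.001],[0,0,0.001],[0,0,0.001]],"spin":[0,0,0]}'
python3 - <<'E'
from h import *
a=snap('scene','s17.png');b=snap('side','d17.png')
cv2.imwrite('pics/c17.png',cv2.resize(a[190:290,160:270,::-1],None,fx=6,fy=6,interpolation=2))
cv2.imwrite('pics/c17b.png',cv2.resize(b[150:230,350:460,::-1],None,fx=7,fy=7,interpolation=2))
E
```

```text
time_s: 30.2
ee_pos: [0.5029, -0.2005, 0.0557]
eef_rot: [-0.143, 1.571, -0.068]
force: [-0.2, 0.1, -1.0]
grip_width: 0.0117
```

View pics/c17.png

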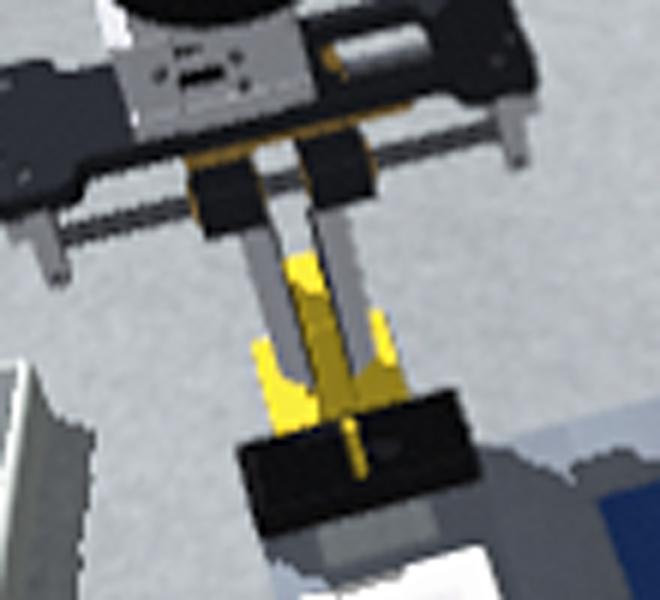

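View pics/c17b.png

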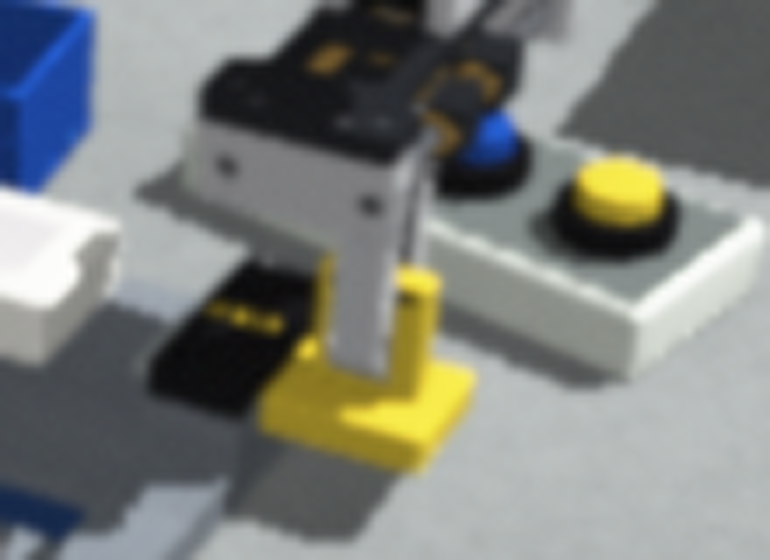

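```bash
for i in 1; do python3 -m creep '{"hand":[0.95,0.95,0.95],"slide":[[0,0,0.001],[0,0,0.001],[0,0,0.001]],"spin":[0,0,0]}'; done
python3 -m creep '{"hand":[0.95,0.95,0.95],"slide":[[0,0,0.001],[0,0,0.001],[0,0,0.001]],"spin":[0,0,0]}'
```

```text
time_s: 30.55
ee_pos: [0.5032, -0.2004, 0.0556]
eef_rot: [2.909, 1.569, 2.984]
force: [-5.8, 0.0, 1.8]
grip_width: 0.0119
time_s: 30.8
ee_pos: [0.5033, -0.2004, 0.0555]
eef_rot: [2.923, 1.567, 2.998]
force: [-11.8, -1.0, 5.3]
grip_width: 0.0116
```

```bash
python3 -m creep '{"hand":[0.95,0.95,0.95,0.95,0.95],"slide":[[0,0,0],[0,0,0],[0,0,0],[0,0,0],[0,0,0]],"spin":[0,0,0,0,0]}'
python3 -m creep '{"hand":[0.95,0.95,0.95,0.95,0.95,0.95,0.95,0.95,0.95],"slide":[[0,0,-0.003],[0,0,-0.01],[0,0,-0.022],[0,0,-0.037],[0,0,-0.052],[0,0,-0.067],[0,0,-0.082],[-0.01,0,-0.085],[-0.03,0,-0.085]],"spin":[0,0,0,0,0,0,0,0,0]}'
python3 - <<'E'
from h import *
go([0.4411,0.0743,0.10],6.4)
E
```

```text
time_s: 31.22
ee_pos: [0.5034, -0.2004, 0.0555]
eef_rot: [2.919, 1.567, 2.993]
force: [-12.0, -0.6, 6.1]
grip_width: 0.0118
time_s: 31.97
ee_pos: [0.4186, -0.2063, 0.0851]
eef_rot: [2.501, 1.568, 2.575]
force: [0.7, -0.3, -0.5]
grip_width: 0.0118
slide mm [-14.5 278.2  43.2] len 282 jaw now 94.2 spin 87.8 (alt -92.2) q6 -125.0
```

```bash
python3 -m creep '{"hand":[0.95,0.95,0.95,0.95,0.95,0.95,0.95,0.95,0.95,0.95,0.95,0.95],"slide":[[-0.005,0.01,0.005],[-0.01,0.03,0.01],[-0.0145,0.055,0.015],[-0.0145,0.085,0.02],[-0.0145,0.115,0.025],[-0.0145,0.145,0.03],[-0.0145,0.175,0.034],[-0.0145,0.205,0.037],[-0.0145,0.235,0.038],[-0.0145,0.26,0.038],[-0.0145,0.278,0.038],[-0.0145,0.278,0.038]],"spin":[7,14,21,28,35,42,49,56,63,70,77,84]}'
python3 -m creep '{"hand":[0.95,0.95,0.95],"slide":[[0,0,0],[0,0,0],[0,0,0]],"spin":[3.8,3.8,3.8]}'
python3 - <<'E'
from h import *
go([0.4361,0.0744,0.0345],6.4); snap('wrist','w18.png')
E
```

```text
time_s: 32.97
ee_pos: [0.4373, 0.0763, 0.1011]
eef_rot: [1.851, 1.569, 0.481]
force: [-0.1, 0.1, -1.0]
grip_width: 0.0121
time_s: 33.22
ee_pos: [0.4375, 0.0736, 0.1008]
eef_rot: [1.622, 1.57, 0.192]
force: [-0.5, -0.3, -0.9]
grip_width: 0.0123
slide mm [66.3 -1.3 -1. ] len 66 jaw now 8.1 spin 1.7 (alt -178.3) q6 -3.3
```

View pics/w18.png

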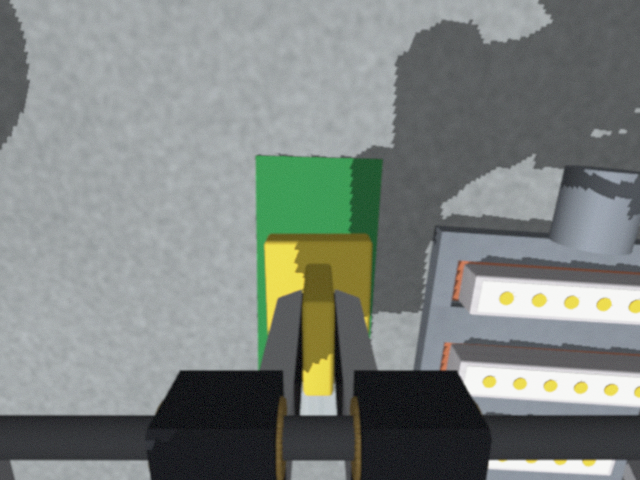

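```bash
python3 -m creep '{"hand":[0.95,0.95,0.95,0.95,0.95,0.95,0.95,0.95],"slide":[[0.02,-0.0013,-0.001],[0.04,-0.0013,-0.001],[0.054,-0.0013,-0.001],[0.061,-0.0013,-0.001],[0.065,-0.0013,-0.001],[0.0668,-0.0013,-0.001],[0.0668,-0.0013,-0.001],[0.0668,-0.0013,-0.001]],"spin":[1.7,1.7,1.7,1.7,1.7,1.7,1.7,1.7]}'
```

```text
time_s: 33.93
ee_pos: [0.4362, 0.0742, 0.034]
eef_rot: [1.582, 1.57, 0.12]
force: [-0.6, 0.4, -1.4]
grip_width: 0.0116
```

```bash
python3 -m creep '{"hand":[0.95,0.95,0.3,0.3,0.3,0.3,0.3,0.3,0.3,0.3,0.3,0.3],"slide":[[0.0005,0,0],[0.0005,0,0],[0.0005,0,0],[0.0005,0,0],[0.0005,0,0],[0.0005,0,0],[-0.02,0,0],[-0.05,0,0],[-0.08,0,0],[-0.11,0,0],[-0.14,0,0],[-0.16,0,0]],"spin":[0,0,0,0,0,0,0,0,0,0,0,0]}'
python3 - <<'E'
from h import *
import pickle
c=ctrl.calibration('wrist'); p,R=tool(); snap('wrist','w19.png'); pickle.dump((c,p,R),open('w19.pkl','wb')); a=snap('scene','s19.png'); snap('side','d19.png')
E
```

```text
time_s: 34.93
ee_pos: [0.4361, 0.0743, 0.1962]
eef_rot: [1.571, 1.568, 0.109]
force: [-0.3, -0.4, 0.9]
grip_width: 0.0331
```

View pics/w19.png

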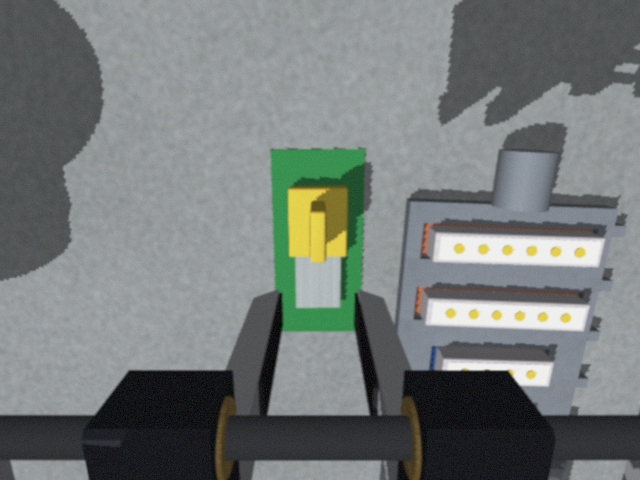

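View pics/s19.png

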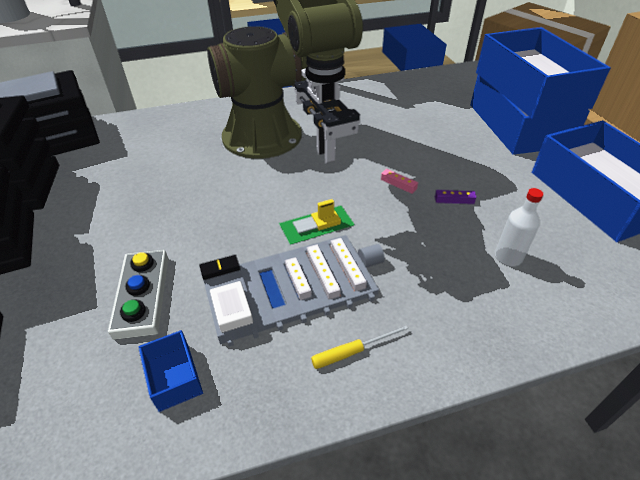

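```bash
cat > tri.py <<'E'
from h import *
cs,cd=ctrl.calibration('scene'),ctrl.calibration('side')
def tri(a,b):
    o1,d1=ray(cs,a);o2,d2=ray(cd,b)
    A=np.array([d1,-d2]).T; s=np.linalg.lstsq(A,o2-o1,rcond=None)[0]; p,q=o1+d1*s[0],o2+d2*s[1]; return ((p+q)/2).round(4),np.linalg.norm(p-q).round(4)
E
python3 - <<'E'
from tri import *
for n,a,b in(('y',(139.9,258.9),(438,177.4)),('b',(135.5,281.7),(417.4,169)),('g',(130.5,307.1),(397.7,161.1))): print(n,tri(a,b))
from h import *
go([0.42,-0.37,0.22],90)
E
```

```text
y (array([ 0.4791, -0.3585,  0.0455]), np.float64(0.0027))
b (array([ 0.543 , -0.3681,  0.0457]), np.float64(0.0025))
g (array([ 0.6072, -0.3782,  0.0454]), np.float64(0.0024))
slide mm [-25.7 -64.2 439.9] len 445 jaw now 6.2 spin -83.8 (alt 96.2) q6 -1.3
```

```bash
python3 - <<'E'
from h import *
go([0.61,-0.365,0.25],-90)
E
```

```text
slide mm [-55.2 125.3 455.5] len 476 jaw now 6.2 spin -83.8 (alt 96.2) q6 -1.3
```

```bash
python3 -m creep '{"hand":[0.3,0.3,0.3,0.3,0.3,0.3,0.5,0.6,0.8,0.9,1,1],"slide":[[-0.02,0.005,0.015],[-0.04,0.015,0.045],[-0.055,0.025,0.08],[-0.055,0.035,0.115],[-0.055,0.045,0.15],[-0.055,0.055,0.185],[-0.055,0.065,0.22],[-0.055,0.075,0.255],[-0.055,0.085,0.29],[-0.055,0.095,0.325],[-0.055,0.105,0.36],[-0.055,0.112,0.39]],"spin":[7,14,21,28,35,42,49,56,63,70,77,84]}'
python3 -m creep '{"hand":[1,1,1,1,1],"slide":[[0,-0.025,0.005],[0,-0.05,0.01],[0,-0.065,0.014],[0,-0.065,0.014],[0,-0.065,0.014]],"spin":[7,12.2,12.2,12.2,12.2]}'
python3 - <<'E'
from h import *
import pickle
c=ctrl.calibration('wrist'); p,R=tool(); snap('wrist','w20.png'); pickle.dump((c,p,R),open('w20.pkl','wb')); print(p); go([0.61,-0.365,0.25],-90)
E
```

```text
time_s: 36.08
ee_pos: [0.5895, -0.3034, 0.2459]
eef_rot: [-0.71, 1.568, 2.638]
force: [-0.8, 0.2, -0.3]
grip_width: 0.0004
time_s: 36.5
ee_pos: [0.5618, -0.2405, 0.2473]
eef_rot: [-0.416, 1.569, 2.728]
force: [-0.2, -0.4, 0.4]
grip_width: 0.0003
[ 0.56177237 -0.24046506  0.24733779]
slide mm [ -2.6 124.1 -47.9] len 133 jaw now -89.9 spin 0.1 (alt -179.9) q6 63.3
```

View pics/w20.png

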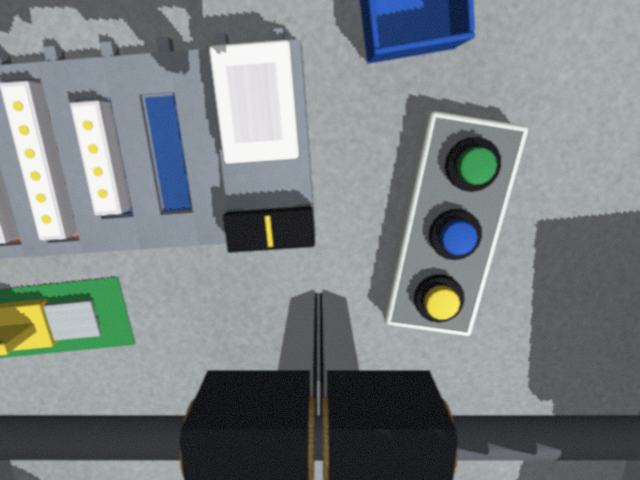

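```bash
python3 - <<'E'
from h import *
import pickle
c,p,R=pickle.load(open('w20.pkl','rb')); corr=R[:,1]*-.0017
hsv=cv2.cvtColor(cv2.imread('pics/w20.png'),cv2.COLOR_BGR2HSV)
for n,lo,hi in(('b',(105,150,60),(125,255,255)),('y',(20,110,60),(34,255,255)),('g',(45,100,40),(90,255,255))):
    N,l,st,ce=cv2.connectedComponentsWithStats(cv2.inRange(hsv,np.array(lo),np.array(hi)))
    for i in range(1,N):
        if 500<st[i,4]<3000 and ce[i][0]>400: print(n,st[i],ce[i].round(1),[(plane(c,ce[i],z)+corr)[:2].round(4) for z in(.042,.048)])
go([.5435,-.368,.075],-90)
E
```

```text
b [ 440  220   38   36 1039] [458.6 237.2] [array([ 0.5429, -0.3699]), array([ 0.5446, -0.3678])]
y [ 424  285   37   36 1003] [441.7 302.5] [array([ 0.4776, -0.3599]), array([ 0.4802, -0.358 ])]
g [ 457  146   41   40 1239] [476.9 165.3] [array([ 0.6084, -0.3797]), array([ 0.609 , -0.3775])]
slide mm [172.4 127.1  18.4] len 215 jaw now -89.9 spin 0.1 (alt -179.9) q6 63.3
```

```bash
python3 -m creep '{"hand":[1,1,1,1,1,1,1,1,1,1],"slide":[[0.01,0.03,0.005],[0.03,0.06,0.01],[0.06,0.09,0.018],[0.09,0.115,0.018],[0.12,0.1275,0.018],[0.145,0.1275,0.018],[0.16,0.1275,0.018],[0.17,0.1275,0.018],[0.172,0.1275,0.018],[0.172,0.1275,0.018]],"spin":[0,0,0,0,0,0,0,0,0,0]}'
python3 -m creep '{"hand":[1,1,1,1],"slide":[[0.005,0,0],[0.01,0,0],[0.01,0,0],[0.01,0,0]],"spin":[0,0,0,0]}'
```

```text
time_s: 37.38
ee_pos: [0.5439, -0.3685, 0.076]
eef_rot: [-0.596, 1.57, 2.546]
force: [0.5, 0.4, 0.4]
grip_width: 0.0003
time_s: 37.72
ee_pos: [0.544, -0.3683, 0.0665]
eef_rot: [2.352, 1.571, -0.789]
force: [-0.5, -0.2, -0.8]
grip_width: 0.0006
```

Tips at 58.5 mm; step down until the spring force appears.

```bash
python3 -m creep '{"hand":[1,1,1,1],"slide":[[0.004,0,0],[0.008,0,0],[0.008,0,0],[0.008,0,0]],"spin":[0,0,0,0]}'
python3 -m creep '{"hand":[1,1,1],"slide":[[0.003,0,0],[0.003,0,0],[0.003,0,0]],"spin":[0,0,0]}'
```

```text
time_s: 38.05
ee_pos: [0.5441, -0.3684, 0.0585]
eef_rot: [2.583, 1.57, -0.558]
force: [1.2, 0.6, 2.4]
grip_width: 0.0004
time_s: 38.3
ee_pos: [0.5441, -0.3684, 0.0556]
eef_rot: [2.544, 1.57, -0.597]
force: [1.4, -1.0, 3.6]
grip_width: 0.0
```

```bash
python3 -m creep '{"hand":[1,1,1],"slide":[[0.002,0,0],[0.002,0,0],[0.002,0,0]],"spin":[0,0,0]}'
python3 -m creep '{"hand":[1,1,1],"slide":[[0.001,0,0],[0.001,0,0],[0.001,0,0]],"spin":[0,0,0]}'
```

```text
time_s: 38.55
ee_pos: [0.5442, -0.3685, 0.0547]
eef_rot: [2.485, 1.57, -0.656]
force: [-2.9, 3.3, 13.3]
grip_width: 0.0005
time_s: 38.8
ee_pos: [0.5443, -0.3685, 0.0545]
eef_rot: [2.477, 1.569, -0.664]
force: [-6.6, 4.7, 19.7]
grip_width: 0.0005
```

```bash
python3 -m creep '{"hand":[1,1,1,1,1,1,1],"slide":[[-0.005,0,0],[-0.015,0,0],[-0.03,0,0],[-0.03,0,0],[-0.03,0,0],[-0.03,0,0],[-0.03,0,0]],"spin":[0,0,0,0,0,0,0]}'
python3 - <<'E'
from h import *
go([.480,-.358,.075],-90)
im=snap('scene','s21.png'); cv2.imwrite('pics/c21.png',cv2.resize(im[230:350,90:250,::-1],None,fx=4,fy=4,interpolation=2))
E
```

```text
time_s: 39.38
ee_pos: [0.5435, -0.368, 0.0813]
eef_rot: [-0.646, 1.569, 2.496]
force: [-0.2, 0.4, -0.2]
grip_width: 0.0007
slide mm [  6.4 -10.   63.5] len 65 jaw now -90.0 spin 0.0 (alt -180.0) q6 52.7
```

View pics/c21.png

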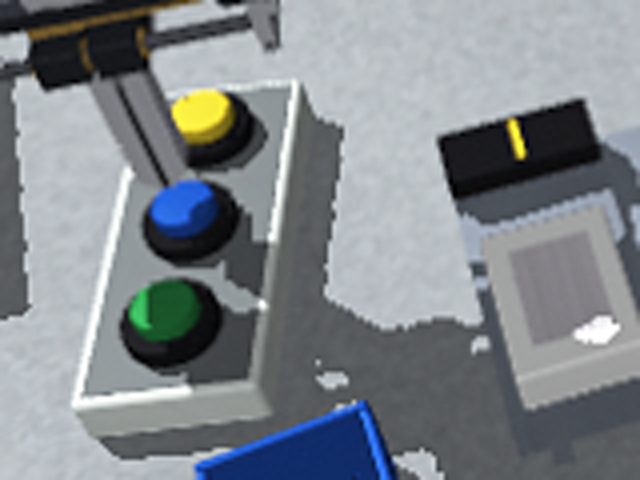

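```bash
python3 -m creep '{"hand":[1,1,1,1,1,1,1,1,1],"slide":[[0,-0.004,0.02],[0,-0.008,0.045],[0,-0.01,0.0635],[0,-0.01,0.0635],[0.006,-0.01,0.0635],[0.012,-0.01,0.0635],[0.018,-0.01,0.0635],[0.018,-0.01,0.0635],[0.018,-0.01,0.0635]],"spin":[0,0,0,0,0,0,0,0,0]}'
python3 -m creep '{"hand":[1,1,1,1],"slide":[[0.004,0,0],[0.0065,0,0],[0.0075,0,0],[0.0075,0,0]],"spin":[0,0,0,0]}'
```

```text
time_s: 40.18
ee_pos: [0.4806, -0.3581, 0.0634]
eef_rot: [-0.715, 1.569, 2.428]
force: [0.8, 0.5, 0.4]
grip_width: 0.0002
time_s: 40.52
ee_pos: [0.4809, -0.3585, 0.0571]
eef_rot: [2.629, 1.57, -0.512]
force: [2.4, 0.2, 3.9]
grip_width: 0.0007
```

```bash
python3 -m creep '{"hand":[1,1,1],"slide":[[0.002,0,0],[0.002,0,0],[0.002,0,0]],"spin":[0,0,0]}'
python3 -m creep '{"hand":[1,1,1],"slide":[[0.0015,0,0],[0.0015,0,0],[0.0015,0,0]],"spin":[0,0,0]}'
```

```text
time_s: 40.77
ee_pos: [0.4808, -0.3585, 0.0552]
eef_rot: [2.59, 1.57, -0.551]
force: [3.7, 0.0, 4.6]
grip_width: 0.0009
time_s: 41.02
ee_pos: [0.4809, -0.3585, 0.0546]
eef_rot: [2.542, 1.569, -0.599]
force: [0.7, 2.2, 13.4]
grip_width: 0.0003
```

Bottomed on yellow. Hold briefly, release, go to green.

```bash
python3 -m creep '{"hand":[1,1,1,1,1,1,1,1,1],"slide":[[0,0,0],[-0.005,0,0],[-0.015,0,0],[-0.03,0,0],[-0.03,0,0],[-0.03,0,0],[-0.03,0,0],[-0.03,0,0],[-0.03,0,0]],"spin":[0,0,0,0,0,0,0,0,0]}'
python3 - <<'E'
from h import *
go([.6085,-.378,.0635],-90)
E
```

```text
time_s: 41.77
ee_pos: [0.4801, -0.3581, 0.0825]
eef_rot: [-0.681, 1.569, 2.461]
force: [-0.3, 0.5, -0.3]
grip_width: 0.0002
slide mm [  18.9   20.  -128.4] len 131 jaw now -90.0 spin 0.0 (alt -180.0) q6 49.8
```

```bash
python3 -m creep '{"hand":[1,1,1,1,1,1,1,1,1,1,1,1],"slide":[[0,0.003,-0.02],[0,0.006,-0.045],[0,0.01,-0.07],[0,0.014,-0.095],[0,0.018,-0.115],[0,0.02,-0.1284],[0,0.02,-0.1284],[0.006,0.02,-0.1284],[0.012,0.02,-0.1284],[0.0185,0.02,-0.1284],[0.0185,0.02,-0.1284],[0.0185,0.02,-0.1284]],"spin":[0,0,0,0,0,0,0,0,0,0,0,0]}'
python3 -m creep '{"hand":[1,1,1,1],"slide":[[0.004,0,0],[0.0065,0,0],[0.0075,0,0],[0.0075,0,0]],"spin":[0,0,0,0]}'
python3 -m creep '{"hand":[1,1,1],"slide":[[0.002,0,0],[0.002,0,0],[0.002,0,0]],"spin":[0,0,0]}'
```

```text
time_s: 42.77
ee_pos: [0.6082, -0.3783, 0.0644]
eef_rot: [-0.606, 1.57, 2.536]
force: [0.6, 0.3, -0.1]
grip_width: 0.0005
time_s: 43.1
ee_pos: [0.6089, -0.3785, 0.0576]
eef_rot: [2.28, 1.57, -0.861]
force: [0.1, -1.2, 3.0]
grip_width: 0.0001
time_s: 43.35
ee_pos: [0.609, -0.3785, 0.0557]
eef_rot: [2.333, 1.57, -0.808]
force: [-0.2, -2.3, 4.2]
grip_width: 0.0005
```

```bash
python3 -m creep '{"hand":[1,1,1],"slide":[[0.0015,0,0],[0.0015,0,0],[0.0015,0,0]],"spin":[0,0,0]}'
```

```text
time_s: 43.6
ee_pos: [0.609, -0.3785, 0.0547]
eef_rot: [2.37, 1.57, -0.771]
force: [-2.6, -0.2, 9.2]
grip_width: 0.0005
```

```bash
python3 -m creep '{"hand":[1,1,1,1,1,1,1,1,1,1,1,1],"slide":[[0.0007,0,0],[0.0007,0,0],[0.0007,0,0],[-0.005,0,0],[-0.02,0,0],[-0.05,0,0],[-0.08,0,0],[-0.11,0,0],[-0.14,0,0],[-0.17,0,0],[-0.2,0,0],[-0.2,0,0]],"spin":[0,0,0,0,0,0,0,0,0,0,0,0]}'
python3 - <<'E'
from h import *
go([.64,-.05,.32],-90)
E
```

```text
time_s: 44.6
ee_pos: [0.6098, -0.3785, 0.2616]
eef_rot: [2.578, 1.562, -0.563]
force: [-0.3, 0.2, 1.3]
grip_width: 0.0005
slide mm [ -59.7 -328.2  -30.9] len 335 jaw now -90.0 spin 0.0 (alt -180.0) q6 55.2
```

```bash
python3 -m creep '{"hand":[1,1,1,1,1,1,1,1,1,1,1,1],"slide":[[-0.02,-0.03,0],[-0.04,-0.06,-0.01],[-0.06,-0.095,-0.01],[-0.06,-0.13,-0.015],[-0.06,-0.165,-0.015],[-0.06,-0.2,-0.02],[-0.06,-0.235,-0.025],[-0.06,-0.27,-0.03],[-0.06,-0.3,-0.031],[-0.06,-0.328,-0.031],[-0.06,-0.328,-0.031],[-0.06,-0.328,-0.031]],"spin":[0,0,0,0,0,0,0,0,0,0,0,0]}'
python3 - <<'E'
from bars import *
c=ctrl.calibration('wrist'); p,R=tool(); im=snap('wrist','w22.png'); print(p); leds(c,im,.034); snap('scene','s22.png'); snap('side','d22.png')
E
```

```text
time_s: 45.6
ee_pos: [0.6395, -0.0489, 0.3141]
eef_rot: [-0.61, 1.57, 2.534]
force: [0.3, -0.0, 0.3]
grip_width: 0.0008
[ 0.63949934 -0.0488834   0.31414061]
led 2638 [285.  37.] [ 0.8018 -0.0179]
led 36 [255. 185.] [0.6575 0.0174]
led 34 [199. 189.] [0.6528 0.0767]
led 33 [309. 200.] [ 0.6414 -0.0409]
led 34 [257. 204.] [0.6375 0.016 ]
led 33 [202. 208.] [0.6329 0.0753]
led 32 [310. 218.] [ 0.6214 -0.0422]
led 32 [258. 222.] [0.6174 0.0148]
led 33 [205. 226.] [0.6129 0.0736]
led 30 [312. 236.] [ 0.6013 -0.0438]
led 30 [260. 240.] [0.5972 0.0133]
led 31 [208. 243.] [0.5926 0.0721]
led 30 [313. 254.] [ 0.5814 -0.0453]
led 28 [262. 257.] [0.5773 0.0121]
led 29 [210. 260.] [0.5728 0.0706]
led 28 [264. 274.] [0.5572 0.011 ]
led 158 [453. 285.] [ 0.544  -0.2045]
led 29 [213. 277.] [0.5526 0.0692]
led 720 [585. 341.] [ 0.4734 -0.3692]
led 1765 [217. 356.] [0.4515 0.0701]
led 286 [311. 438.] [ 0.3337 -0.0418]
led 311 [326. 437.] [ 0.3349 -0.0611]
led 24 [ 25. 404.] [0.3827 0.316 ]
led 14 [ 36. 414.] [0.3677 0.3048]
```

View pics/w22.png

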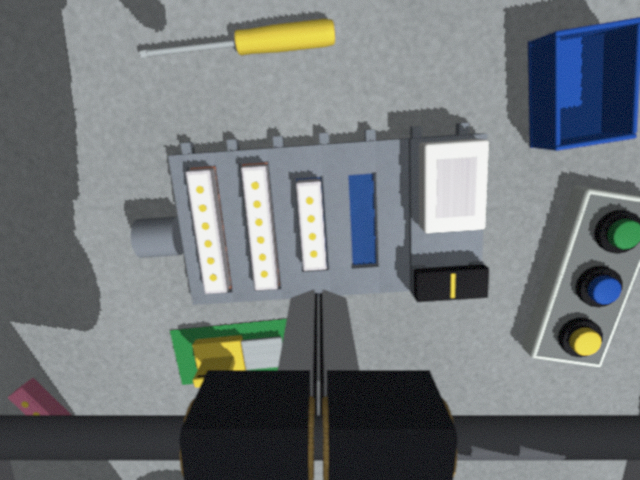

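View pics/s22.png

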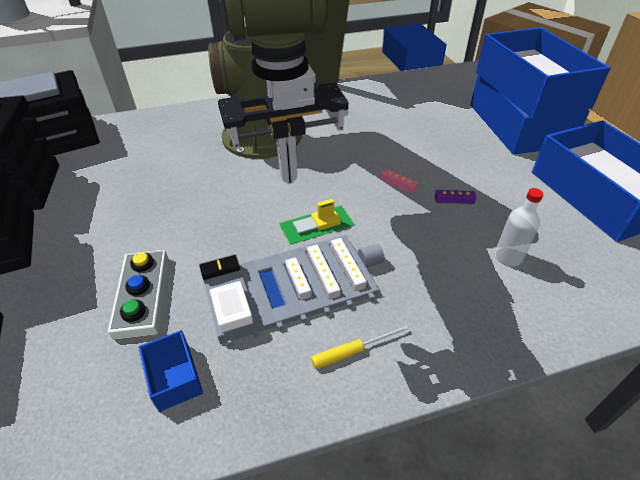

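```bash
python3 - <<'E'
from station import ctrl
print(ctrl.get_obs()['joint_vel'].round(3)); print(ctrl.hand_in())
E
```

```text
[-0.007  0.002  0.001 -0.    -0.001  0.002]
the job is handed in; nothing more can be done
None
```

I finished the whole job and handed it in at about 46 s. No verdict came back, so what follows rests on my own checks.

- **Bars:** Only three bars were loose: two long and one short. Both long bars are in the copper bays and the short one is in `bay_short1`. The last wrist picture puts each within about 1.5 mm of its bay centre and in line with the bay. `bay_short0` stays empty.
- **Gauge:** It had been knocked on its mat before I got to it, so I measured its pose again. I slid the blade under the clamp until the shoulder met the lamp; the push-back force rose to 12 N, and the blade was visible behind the bar. I then laid the gauge back in the middle of the mat and let go.
- **Keys:** I pressed blue, then yellow, then green, each down to its stop (9–20 N), and released each before going to the next.
- **Last checks:** In the final pictures all three keys look up. The bottle, screwdriver, screw bin and the pink and purple look-alikes look unmoved. The arm was clear of everything.

Two readings disagreed:
- **Wrist camera:** Its calibration was about 1.7 mm off sideways. I corrected for this.
- **Gauge height in the grip:** The camera estimates differed by up to 5 mm. I settled it by lowering the gauge until it touched the bench.

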